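# Sort slide shoes by the drag of their soles

## Task

The three orange slide shoes in the sloping rack look alike, but each has either a polished sole or a rough one. One shoe after another, take it from the rack, slide it sole-down a few centimetres across the dark glass plate to feel its drag, and put it away before you try the next: stand it gently, sole down, on the floor of the blue tray if it glides easily, or of the yellow tray if it drags. Do not drop them, and leave the other things on the bench where they are.

Things in the scene. Friction and masses are not known exactly. Their poses are not given: they have to be found in the camera images.
- shoe_a: orange slide shoe, 0.13 to 0.20 kg: flat sole 60 (its x) x 44 (y) x 12 mm (z); centred on it a grip rib with a dark band, 40 (x) x 16 (y) x 34 mm (z): 46 mm tall in all. Origin at the centre of the sole's underside, z up through the rib. Starts in a bay of the rack, flat on the slope. Polished or rough sole: not to be seen, nor told from weight or name
- shoe_b: orange slide shoe, 0.13 to 0.20 kg: flat sole 60 (its x) x 44 (y) x 12 mm (z); centred on it a grip rib with a dark band, 40 (x) x 16 (y) x 34 mm (z): 46 mm tall in all. Origin at the centre of the sole's underside, z up through the rib. Starts in a bay of the rack, flat on the slope. Polished or rough sole: not to be seen, nor told from weight or name
- shoe_c: orange slide shoe, 0.13 to 0.20 kg: flat sole 60 (its x) x 44 (y) x 12 mm (z); centred on it a grip rib with a dark band, 40 (x) x 16 (y) x 34 mm (z): 46 mm tall in all. Origin at the centre of the sole's underside, z up through the rib. Starts in a bay of the rack, flat on the slope. Polished or rough sole: not to be seen, nor told from weight or name
- rack: black sloping rack, fixed: board 90 x 256 mm inclined 0.6 rad, rising toward its +x; three bays side by side, 83 mm apart along its y, parted by 7 mm ribs; 9 mm lip along the low edge. The shoes lie in it with their x up the slope, so their z leans 0.6 rad toward the rack's -x. Origin: centre of the underside; the middle of the slope is 50 mm above it
- glass: dark glass plate, fixed, 110 (its x) x 190 mm (its y), slick upper face 12 mm above its origin (centre of the underside). Sliding on it, a polished sole drags with about 0.11 to 0.15 of the force pressing it down, a rough one with about 0.75 to 1.05
- tray_blue: blue tray, open on top, fixed: 130 (its x) x 160 mm (its y) outside, walls 3 mm thick and 16 mm tall, floor 3 mm thick. Origin at the centre of its underside. For the polished shoes
- tray_yellow: yellow tray, open on top, fixed: 130 (its x) x 160 mm (its y) outside, walls 3 mm thick and 16 mm tall, floor 3 mm thick. Origin at the centre of its underside. For the rough shoes
- scraper: spatula-like print scraper with a red handle, 200 mm long, lying on the table; leave it alone. Origin in the middle of its length, underneath
- driver: screwdriver with a yellow handle, 170 mm long, lying on the table; leave it alone. Origin in the middle of its length, underneath
- cleaner: white bottle with a blue cap, 150 mm tall, 60 mm across, standing; leave it alone. Origin in the middle of its length, underneath
- bracket: white printed bracket, open-topped U, 60 x 70 mm, 61 mm tall; leave it alone. Origin in the middle of its length, underneath
- bearing: steel ring, 30 mm across, 10 mm tall, lying flat beside the glass; leave it alone. Origin in the middle of its length, underneath
- pulley: aluminium belt pulley, 28 mm across, 16 mm tall, beside the glass; leave it alone. Origin in the middle of its length, underneath
- clip: small blue L-shaped clip, 50 x 30 mm, 32 mm tall; leave it alone. Origin in the middle of its length, underneath

How it is judged:
On the way, in this order (a step that is already met when the one before it is completed fails the run):
1. a shoe slides on the glass (touching it with more than 0.3 N, faster than 10 mm/s) (((contact force between shoe_a and glass above 0.3 N and linear speed of shoe_a above 0.01 m/s) or (contact force between shoe_b and glass above 0.3 N and linear speed of shoe_b above 0.01 m/s) or (contact force between shoe_c and glass above 0.3 N and linear speed of shoe_c above 0.01 m/s))), for 0.15 s.
2. a shoe stands in its right tray, and the fingers have let go (((x of sole_1 in the frame of tray_yellow between -0.065 and 0.065 m and y of sole_1 in the frame of tray_yellow between -0.08 and 0.08 m and z of sole_1 in the frame of tray_yellow below 0.014 m and angle between sole_1's own z axis and vertical below 0.12 rad) or (x of sole_2 in the frame of tray_blue between -0.065 and 0.065 m and y of sole_2 in the frame of tray_blue between -0.08 and 0.08 m and z of sole_2 in the frame of tray_blue below 0.014 m and angle between sole_2's own z axis and vertical below 0.12 rad) or (x of sole_3 in the frame of tray_blue between -0.065 and 0.065 m and y of sole_3 in the frame of tray_blue between -0.08 and 0.08 m and z of sole_3 in the frame of tray_blue below 0.014 m and angle between sole_3's own z axis and vertical below 0.12 rad)) and contact force between each of shoe_a, shoe_b, shoe_c and the fingers below 0.05 N), for 0.2 s.
3. another shoe slides on the glass (((contact force between shoe_a and glass above 0.3 N and linear speed of shoe_a above 0.01 m/s) or (contact force between shoe_b and glass above 0.3 N and linear speed of shoe_b above 0.01 m/s) or (contact force between shoe_c and glass above 0.3 N and linear speed of shoe_c above 0.01 m/s)) and ((x of sole_1 in the frame of tray_yellow between -0.065 and 0.065 m and y of sole_1 in the frame of tray_yellow between -0.08 and 0.08 m and z of sole_1 in the frame of tray_yellow below 0.014 m and angle between sole_1's own z axis and vertical below 0.12 rad) or (x of sole_2 in the frame of tray_blue between -0.065 and 0.065 m and y of sole_2 in the frame of tray_blue between -0.08 and 0.08 m and z of sole_2 in the frame of tray_blue below 0.014 m and angle between sole_2's own z axis and vertical below 0.12 rad) or (x of sole_3 in the frame of tray_blue between -0.065 and 0.065 m and y of sole_3 in the frame of tray_blue between -0.08 and 0.08 m and z of sole_3 in the frame of tray_blue below 0.014 m and angle between sole_3's own z axis and vertical below 0.12 rad))), for 0.15 s.
4. two shoes stand in their right trays, and the fingers have let go ((((x of sole_1 in the frame of tray_yellow between -0.065 and 0.065 m and y of sole_1 in the frame of tray_yellow between -0.08 and 0.08 m and z of sole_1 in the frame of tray_yellow below 0.014 m and angle between sole_1's own z axis and vertical below 0.12 rad) and (x of sole_2 in the frame of tray_blue between -0.065 and 0.065 m and y of sole_2 in the frame of tray_blue between -0.08 and 0.08 m and z of sole_2 in the frame of tray_blue below 0.014 m and angle between sole_2's own z axis and vertical below 0.12 rad)) or ((x of sole_1 in the frame of tray_yellow between -0.065 and 0.065 m and y of sole_1 in the frame of tray_yellow between -0.08 and 0.08 m and z of sole_1 in the frame of tray_yellow below 0.014 m and angle between sole_1's own z axis and vertical below 0.12 rad) and (x of sole_3 in the frame of tray_blue between -0.065 and 0.065 m and y of sole_3 in the frame of tray_blue between -0.08 and 0.08 m and z of sole_3 in the frame of tray_blue below 0.014 m and angle between sole_3's own z axis and vertical below 0.12 rad)) or ((x of sole_2 in the frame of tray_blue between -0.065 and 0.065 m and y of sole_2 in the frame of tray_blue between -0.08 and 0.08 m and z of sole_2 in the frame of tray_blue below 0.014 m and angle between sole_2's own z axis and vertical below 0.12 rad) and (x of sole_3 in the frame of tray_blue between -0.065 and 0.065 m and y of sole_3 in the frame of tray_blue between -0.08 and 0.08 m and z of sole_3 in the frame of tray_blue below 0.014 m and angle between sole_3's own z axis and vertical below 0.12 rad))) and contact force between each of shoe_a, shoe_b, shoe_c and the fingers below 0.05 N), for 0.2 s.
5. the last shoe slides on the glass (((contact force between shoe_a and glass above 0.3 N and linear speed of shoe_a above 0.01 m/s) or (contact force between shoe_b and glass above 0.3 N and linear speed of shoe_b above 0.01 m/s) or (contact force between shoe_c and glass above 0.3 N and linear speed of shoe_c above 0.01 m/s)) and (((x of sole_1 in the frame of tray_yellow between -0.065 and 0.065 m and y of sole_1 in the frame of tray_yellow between -0.08 and 0.08 m and z of sole_1 in the frame of tray_yellow below 0.014 m and angle between sole_1's own z axis and vertical below 0.12 rad) and (x of sole_2 in the frame of tray_blue between -0.065 and 0.065 m and y of sole_2 in the frame of tray_blue between -0.08 and 0.08 m and z of sole_2 in the frame of tray_blue below 0.014 m and angle between sole_2's own z axis and vertical below 0.12 rad)) or ((x of sole_1 in the frame of tray_yellow between -0.065 and 0.065 m and y of sole_1 in the frame of tray_yellow between -0.08 and 0.08 m and z of sole_1 in the frame of tray_yellow below 0.014 m and angle between sole_1's own z axis and vertical below 0.12 rad) and (x of sole_3 in the frame of tray_blue between -0.065 and 0.065 m and y of sole_3 in the frame of tray_blue between -0.08 and 0.08 m and z of sole_3 in the frame of tray_blue below 0.014 m and angle between sole_3's own z axis and vertical below 0.12 rad)) or ((x of sole_2 in the frame of tray_blue between -0.065 and 0.065 m and y of sole_2 in the frame of tray_blue between -0.08 and 0.08 m and z of sole_2 in the frame of tray_blue below 0.014 m and angle between sole_2's own z axis and vertical below 0.12 rad) and (x of sole_3 in the frame of tray_blue between -0.065 and 0.065 m and y of sole_3 in the frame of tray_blue between -0.08 and 0.08 m and z of sole_3 in the frame of tray_blue below 0.014 m and angle between sole_3's own z axis and vertical below 0.12 rad)))), for 0.15 s.
At the end, for the whole second after the job is handed in: Polished shoes in the blue tray, rough ones in the yellow (sole_1 to 3, in no set order, are the shoes' soles): each sole's centre within the tray's outline and under 14 mm above its underside (9 mm when on the floor), within 0.12 rad of upright, at rest, released (x of sole_1 in the frame of tray_yellow between -0.065 and 0.065 m and y of sole_1 in the frame of tray_yellow between -0.08 and 0.08 m and z of sole_1 in the frame of tray_yellow below 0.014 m and angle between each of sole_1, sole_2, sole_3's own z axis and vertical below 0.12 rad and x of sole_2 in the frame of tray_blue between -0.065 and 0.065 m and y of sole_2 in the frame of tray_blue between -0.08 and 0.08 m and z of each of sole_2, sole_3 in the frame of tray_blue below 0.014 m and x of sole_3 in the frame of tray_blue between -0.065 and 0.065 m and y of sole_3 in the frame of tray_blue between -0.08 and 0.08 m and contact force between each of shoe_a, shoe_b, shoe_c and the fingers below 0.05 N and linear speed of each of shoe_a, shoe_b, shoe_c below 0.02 m/s); the robot touches nothing.
It fails at once if a shoe moves faster than 0.9 m/s without being held (dropped or thrown) ((linear speed of shoe_a above 0.9 m/s and contact force between shoe_a and the fingers below 0.05 N) or (linear speed of shoe_b above 0.9 m/s and contact force between shoe_b and the fingers below 0.05 N) or (linear speed of shoe_c above 0.9 m/s and contact force between shoe_c and the fingers below 0.05 N)).
It fails at once if another thing on the bench is moved by more than 30 mm (distance of any of scraper, driver, cleaner, bracket, bearing, pulley, clip from where it was at the start of the episode above 0.03 m).
It also fails if it takes over 72 s, if anything falls off the work surface, if the arm or the gripper's body presses on something with over 40 N, if the wrist force passes 120 N, or if a joint passes its speed limit or range.

## Robot

A 7-joint arm with a two-finger parallel gripper is mounted at the origin on the work surface. World frame = base frame: x ahead of the robot, y to its left, z up, the work surface at z = 0. Lengths are in m, angles in rad, forces in N, time in s.
With the tool pointing down it reaches from about 0.425 to 0.875 m from the base axis. Payload 4.7 kg.
Tool frame: the origin (TCP) lies on the centre line of the jaws, within the pads' length; the fingertips stand 14 mm ahead of it and the grasp point (between the pads) lies 5 mm behind it; z points along the fingers, y is the line along which they close (so a half turn about z gives the same grasp; the last joint's range is limited). The gripper opens to 87 mm and grips with 3 to 60 N. Pads are 19 mm wide; open, the fingers measure 117 mm over their backs; the gripper's body (75 mm by 190 mm) begins 51 mm behind the grasp point.
Start: joints at [-1.093, 0.321, -0.07, 1.45, 0.023, 1.371, -0.057], TCP at [0.291, 0.581, 0.237] pointing down, gripper open.
Joint ranges: [-2.86, 2.86], [-0.3, 2.09], [-1.38, 1.24], [0.06, 2.45], [-1.56, 4.7], [0.09, 2.05], [-2.69, 2.69]. Speed limits (rad/s): [2.57, 2.57, 3.14, 3.14, 3.14, 3.14, 3.14].

## Interface

Orientations are given as a rotation vector (axis times angle).
In Python, from bench import * gives the robot as it stands.
- The arm moves only by the shell command python3 -m jog 'ROWS' [FORCE]. ROWS is JSON, a list of rows, each an object of numbers: "claw": the finger opening in mm, from 0 to 87; "dx", "dy", "dz": the shift along the tool's x, y, z in mm; "spin": the turn about the tool's z in degrees. In form: [{"claw": .., "dx": .., "dy": .., "dz": .., "spin": ..}, ...]. A call has 1 to 20 rows; each row is the pose to reach, as a shift and turn from the pose commanded when the call began, along the tool's axes at that moment; what a row does not reach only later rows make up. A row lasts 1/12 s, in which the tool goes at most 41.7 mm and 7.16 degrees, less where a joint would pass 70% of its speed; a pose out of reach is approached as far as the arm can. A call with a gripper value outside its range is refused whole. The fingers move at their own pace and stop on an object; FORCE is the grip in N (left out, the last holds). Time passes only in rows, so rows that repeat a pose let the fingers close. It gives the time, the measured TCP pose, the force, the opening and the grip force at its end, in the units of the state.
- get_state(): the state, without advancing time (a new reading comes with each control period).
- get_image(name): name is "scene" or "top" or "wrist"; returns a dict with "frame" (384x512x3 uint8, red, green, blue), "depth" (384x512 float32, m along the optical axis (not along the pixel's ray), 0 where there is no reading), "K" (3x3 intrinsics, pixels), "T" (4x4, takes a point from camera to world coordinates); the wrist camera has in their place "mount" (4x4, takes a point from camera to tool coordinates, whose origin is the TCP and whose axes are the flange's). Camera axes: x right, y down, z forward; pixel columns grow to the right and rows downward; lengths in m; the calibration is good to about 2 mm. A picture is of the moment at which its call begins: read the wrist's pose just before it.
- close_job(): hands the job in; it is judged then, once.
The state is a dict: "time": time; "joint_positions": joint angles; "qd": joint speeds; "joint_torque": joint torques, N m; "position": TCP position; "tool_rot": TCP orientation; "ft_force": force on the tool from outside, world axes, zero at the start; "torque": the same for the moment, N m; "grip_width": opening from 0.0 (shut) to 1.0 (fully open); "grip_force": force on a finger pad.
Only numpy, scipy, OpenCV 4.12 (cv2) and the standard library are available. Lean on these libraries where they do the work, as an engineer would, in place of code of your own. Each camera call takes 0.05 s, during which the arm holds its last target. There are 200 camera calls.

## Working session

There is one attempt and no reset: what is moved stays moved. The work goes in short steps, Python scripts to look and compute and a shell command to move; the robot and the scene stay as the last step left them, time stands still between calls to the robot, and variables do not carry over. Pictures are saved under pics/ and viewed, at most 10 in all, crops included, and the job is handed in when it is done.

```bash
mkdir -p pics; ls; python3 - <<'E'
from bench import *
import cv2,numpy as np
s=get_state();print({k:np.round(v,3).tolist() for k,v in s.items()})
a=get_image("top");b=get_image("scene")
np.savez("im0.npz",tf=a["frame"],td=a["depth"],tK=a["K"],tT=a["T"],sf=b["frame"],sd=b["depth"],sK=b["K"],sT=b["T"])
print(a["K"],a["T"].round(3),b["T"].round(3))
cv2.imwrite("pics/top.png",cv2.resize(a["frame"][:,:,::-1],(800,600)))
cv2.imwrite("pics/scene.png",cv2.resize(b["frame"][:,:,::-1],(800,600)))
E
```

```text
pics
{'time': 0.0, 'joint_positions': [-1.093, 0.322, -0.07, 1.452, 0.023, 1.371, -0.057], 'qd': [-0.001, -0.002, -0.002, 0.001, 0.001, 0.0, 0.0], 'joint_torque': [0.0, -49.129, -0.404, -31.253, -0.064, 0.044, 0.0], 'position': [0.291, 0.581, 0.235], 'tool_rot': [-0.722, -3.057, 0.003], 'ft_force': [-0.68, 0.39, -0.077], 'torque': [-0.0, 0.043, 0.016], 'grip_force': 0.0, 'grip_width': 1.003}
[[415.49137131   0.         253.10442675]
 [  0.         415.49137131 190.77731703]
 [  0.           0.           1.        ]] [[-0.018 -0.981  0.191  0.265]
 [-1.     0.019  0.007  0.009]
 [-0.011 -0.191 -0.981  1.265]
 [ 0.     0.     0.     1.   ]] [[-0.845  0.349 -0.404  0.885]
 [ 0.534  0.524 -0.663  0.656]
 [-0.019 -0.777 -0.63   0.693]
 [ 0.     0.     0.     1.   ]]
```

View pics/top.png

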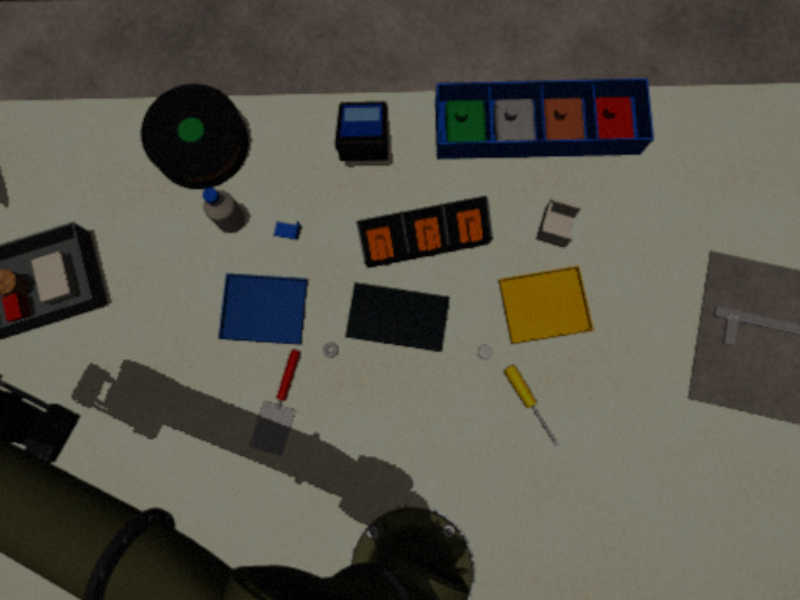

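View pics/scene.png

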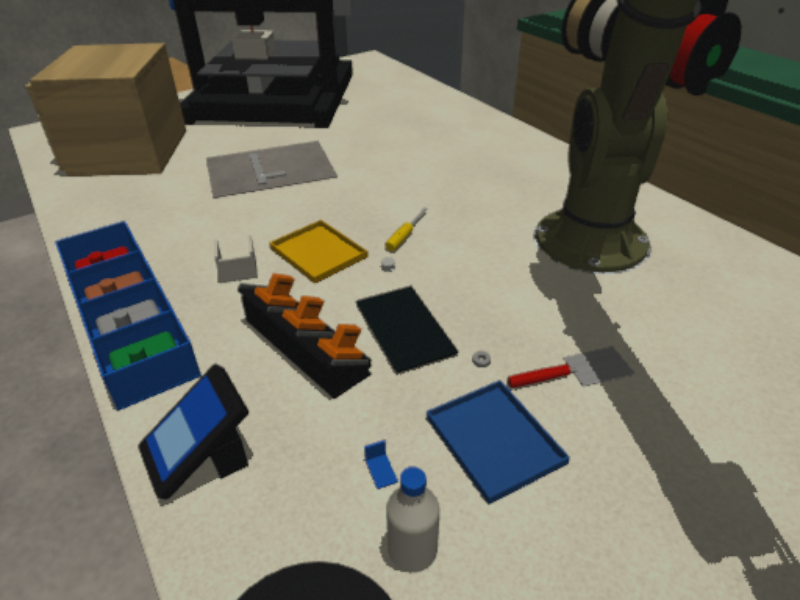

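The top view, enlarged to 800x600, shows the rack with three shoes at (380,242), (428,234) and (470,226), and the glass at (398,317). The blue tray is at (264,308) and the yellow tray at (546,304). The bearing (331,350) and pulley (485,351) sit beside the glass. The scene view confirms that the rack rises away from the robot, so the ribs lean toward the robot.

```bash
cat > h.py <<'E'
import numpy as np,cv2
from scipy.spatial.transform import Rotation as R
def ray(K,T,px,z):
    px=np.atleast_2d(px).astype(float)
    d=np.c_[(px[:,0]-K[0,2])/K[0,0],(px[:,1]-K[1,2])/K[1,1],np.ones(len(px))]@T[:3,:3].T
    o=T[:3,3]; z=np.broadcast_to(z,len(px)); return o+d*((z-o[2])/d[:,2])[:,None]
def cloud(K,T,D,m):
    v,u=np.nonzero(m&(D>0)); d=D[v,u]
    return (np.c_[(u-K[0,2])/K[0,0]*d,(v-K[1,2])/K[1,1]*d,d])@T[:3,:3].T+T[:3,3]
def blobs(m,amin):
    c,_=cv2.findContours(m.astype(np.uint8),cv2.RETR_EXTERNAL,cv2.CHAIN_APPROX_NONE)
    return [x for x in c if cv2.contourArea(x)>amin]
def rect(P): # world xy points -> centre, long-side yaw deg, sizes
    (c,s,a)=cv2.minAreaRect(P[:,:2].astype(np.float32)*1000)
    if s[0]<s[1]: s=s[::-1];a+=90
    return np.round(c,1),round((a+90)%180-90,1),np.round(s,1)
E
python3 - <<'E'
from h import *
z=np.load("im0.npz");K,T,f,D=z["tK"],z["tT"],z["tf"],z["td"]
hsv=cv2.cvtColor(f,cv2.COLOR_RGB2HSV);H,S,V=cv2.split(hsv)
roi=np.zeros(H.shape,bool);roi[115:235,135:385]=1
for n,m,h in [("blue",(H>100)&(H<125)&(S>120),.016),("yellow",(H>18)&(H<32)&(S>180)&(V>100),.016),("dark",(V<55),.012)]:
    for c in blobs(m&roi,150):
        print(n,cv2.contourArea(c),c.reshape(-1,2).mean(0).round(),rect(ray(K,T,c.reshape(-1,2),h)))
m=(H>5)&(H<17)&(S>150)&roi
m=cv2.morphologyEx(m.astype(np.uint8),cv2.MORPH_CLOSE,np.ones((5,5)))
for c in blobs(m,60):
    k=np.zeros(H.shape,np.uint8);cv2.drawContours(k,[c],-1,1,-1)
    P=cloud(K,T,D,k>0);print("orange",len(P),P.mean(0).round(4),P.min(0).round(3),P.max(0).round(3),c.reshape(-1,2).mean(0).round())
K2,T2,f2,D2=z["sK"],z["sT"],z["sf"],z["sd"]
h2=cv2.cvtColor(f2,cv2.COLOR_RGB2HSV)
m=(h2[...,0]>5)&(h2[...,0]<17)&(h2[...,1]>150); m[:160]=0;m[:,:140]=0;m[:,245:]=0;m[240:]=0
for c in blobs(m,40):
    k=np.zeros(H.shape,np.uint8);cv2.drawContours(k,[c],-1,1,-1)
    P=cloud(K2,T2,D2,k>0);print("orange scene",len(P),P.mean(0).round(4),P.min(0).round(3),P.max(0).round(3))
E
```

```text
blue 2066.0 [168. 197.] (array([493.2, 279. ]), 85.1, array([160. , 128.9]))
yellow 1882.5 [348. 195.] (array([ 489.4, -271.3]), -82.1, array([152. , 124.8]))
dark 2070.0 [254. 203.] (array([472.7,  15.9]), 80.0, array([187.9, 109. ]))
dark 213.0 [148. 139.] (array([680., 345.]), -45.7, array([62.4, 54.8]))
dark 2438.0 [272. 148.] (array([643.6, -45.3]), -79.7, array([266.2, 101.1]))
orange 394 [0.6069 0.0448 0.0618] [0.574 0.011 0.   ] [0.649 0.079 0.101] [243. 155.]
orange 366 [ 0.6236 -0.0456  0.0646] [ 0.59  -0.086  0.004] [ 0.668 -0.02   0.101] [274. 149.]
orange 353 [ 0.6401 -0.1258  0.0675] [ 0.604 -0.156  0.03 ] [ 0.684 -0.093  0.101] [300. 141.]
orange scene 442 [0.6071 0.0553 0.0687] [0.571 0.004 0.032] [0.639 0.076 0.097]
orange scene 769 [ 0.6301 -0.0746  0.0681] [ 0.589 -0.144  0.032] [ 0.67  -0.016  0.097]
```

```bash
cat >> h.py <<'E'
def tool(s):
    M=np.eye(4);M[:3,:3]=R.from_rotvec(s["tool_rot"]).as_matrix();M[:3,3]=s["position"];return M
def go(s,target,yaw_y=None): # world target m -> tool shift mm, spin deg (tool y to angle yaw_y)
    M=tool(s);d=M[:3,:3].T@(np.array(target)-M[:3,3])*1000
    a=np.degrees(np.arctan2(M[1,1],M[0,1]))
    sp=None if yaw_y is None else round(-((yaw_y-a+90)%180-90),1)
    return d.round(1),sp,"y-angle",round(a,1)
E
python3 - <<'E'
from h import *
from bench import *
print(go(get_state(),[.56,-.03,.235],100.3)); print(get_image("wrist")["mount"].round(3))
E
```

```text
(array([-514.2, -425.9,    1.4]), np.float64(-36.9), 'y-angle', np.float64(63.4))
[[ 0.001 -0.97  -0.242  0.066]
 [ 1.     0.001 -0.001  0.001]
 [ 0.001 -0.242  0.97  -0.149]
 [ 0.     0.     0.     1.   ]]
```

```bash
python3 -m jog '[{"dx":-550,"dy":-420,"dz":-20,"spin":-37,"claw":48},{"dx":-550,"dy":-420,"dz":-20,"spin":-37,"claw":48},{"dx":-550,"dy":-420,"dz":-20,"spin":-37,"claw":48},{"dx":-550,"dy":-420,"dz":-20,"spin":-37,"claw":48},{"dx":-550,"dy":-420,"dz":-20,"spin":-37,"claw":48},{"dx":-550,"dy":-420,"dz":-20,"spin":-37,"claw":48},{"dx":-550,"dy":-420,"dz":-20,"spin":-37,"claw":48},{"dx":-550,"dy":-420,"dz":-20,"spin":-37,"claw":48},{"dx":-550,"dy":-420,"dz":-20,"spin":-37,"claw":48},{"dx":-550,"dy":-420,"dz":-20,"spin":-37,"claw":48},{"dx":-550,"dy":-420,"dz":-20,"spin":-37,"claw":48},{"dx":-550,"dy":-420,"dz":-20,"spin":-37,"claw":48},{"dx":-550,"dy":-420,"dz":-20,"spin":-37,"claw":48},{"dx":-550,"dy":-420,"dz":-20,"spin":-37,"claw":48},{"dx":-550,"dy":-420,"dz":-20,"spin":-37,"claw":48},{"dx":-550,"dy":-420,"dz":-20,"spin":-37,"claw":48},{"dx":-550,"dy":-420,"dz":-20,"spin":-37,"claw":48},{"dx":-550,"dy":-420,"dz":-20,"spin":-37,"claw":48},{"dx":-550,"dy":-420,"dz":-20,"spin":-37,"claw":48},{"dx":-550,"dy":-420,"dz":-20,"spin":-37,"claw":48}]' 10
python3 - <<'E'
from h import *
from bench import *
s=get_state();w=get_image("wrist");T=tool(s)@w["mount"]
print(s["joint_positions"],s["time"],s["position"])
np.savez("w1.npz",f=w["frame"],D=w["depth"],K=w["K"],T=T)
cv2.imwrite("pics/w1.png",cv2.resize(w["frame"][:,:,::-1],(800,600)))
E
```

```text
time: 1.82
position: [0.5945, -0.0394, 0.256]
tool_rot: [0.286, -3.128, -0.002]
ft_force: [-0.9, 0.1, 0.2]
grip_width: 0.548
grip_force: 0.0
[-0.3122394   0.20133979  0.38952969  1.5767996  -0.07826036  1.37986619
  1.83830514] 1.8167 [ 0.59451292 -0.03943665  0.25602583]
```

View pics/w1.png

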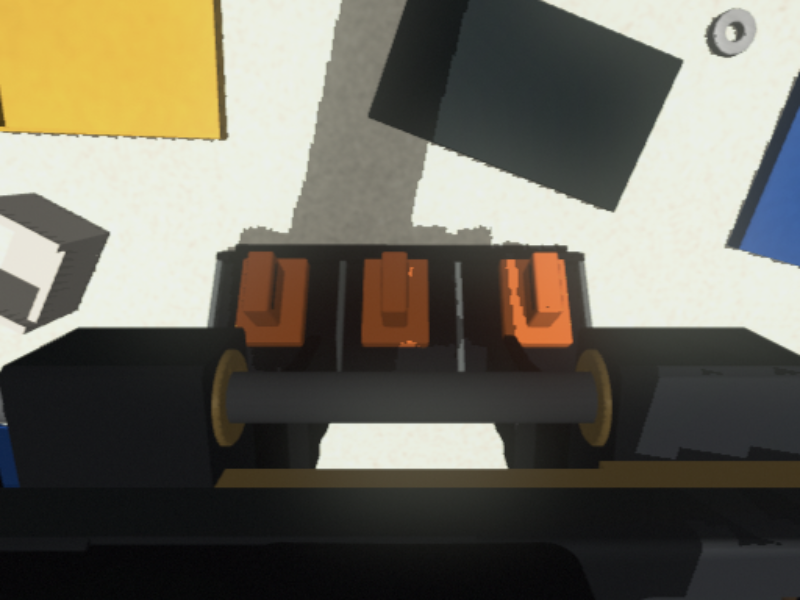

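The wrist view shows the rack square to the tool. The ribs are at (262,285), (395,287) and (547,287) in the enlarged image, and the fingers are below.

```bash
python3 - <<'E'
from h import *
z=np.load("w1.npz");K,T,f,D=z["K"],z["T"],z["f"],z["D"]
h=cv2.cvtColor(f,cv2.COLOR_RGB2HSV)
m=(h[...,0]>3)&(h[...,0]<17)&(h[...,1]>150); m[:158]=0;m[224:]=0
m=cv2.morphologyEx(m.astype(np.uint8),cv2.MORPH_CLOSE,np.ones((3,3)))
th=np.radians(10.3);X=np.array([np.cos(th),np.sin(th),0]);Y=np.array([-np.sin(th),np.cos(th),0]);Z=np.array([0,0,1])
S=np.cos(.6)*X+np.sin(.6)*Z;N=-np.sin(.6)*X+np.cos(.6)*Z
for c in blobs(m,300):
    k=np.zeros(m.shape,np.uint8);cv2.drawContours(k,[c],-1,1,-1)
    P=cloud(K,T,D,cv2.erode(k,np.ones((3,3)))>0);n=P@N;s=P@S;y=P@Y
    n0=np.percentile(n,99);base=n0-.046
    top=n>n0-.006; sole=(n<base+.016)&(n>base+.008)
    def mid(v): a,b=np.percentile(v,[2,98]);return round((a+b)/2*1e3,1),round((b-a)*1e3,1)
    cs=mid(s[top])[0]/1e3;cy=mid(y[top])[0]/1e3
    nb=np.median(n[sole])-.012
    w=lambda u,hh:(S*(cs+u)+Y*cy+N*(nb+hh)).round(4)
    print("top s,y",mid(s[top]),mid(y[top]),"sole s,y",mid(s[sole]),mid(y[sole]),"ntop",round(n0,4),"nsole",np.median(n[sole]).round(4),"origin",w(0,0),"grasp",w(.004,.036))
    q=blobs(m,300)
# rib yaw by slope of top edges
E
```

```text
top s,y (np.float64(532.5), np.float64(36.2)) (np.float64(-61.4), np.float64(14.5)) sole s,y (np.float64(533.5), np.float64(53.6)) (np.float64(-62.2), np.float64(41.1)) ntop -0.2575 nsole -0.2926 origin [0.6126 0.0489 0.0493] grasp [0.5958 0.0459 0.0813]
top s,y (np.float64(535.1), np.float64(31.2)) (np.float64(-237.9), np.float64(14.1)) sole s,y (np.float64(532.9), np.float64(55.5)) (np.float64(-236.7), np.float64(41.2)) ntop -0.2573 nsole -0.2926 origin [ 0.6463 -0.1243  0.0507] grasp [ 0.6295 -0.1274  0.0827]
top s,y (np.float64(532.4), np.float64(36.8)) (np.float64(-155.0), np.float64(15.1)) sole s,y (np.float64(532.6), np.float64(55.9)) (np.float64(-155.4), np.float64(40.7)) ntop -0.2576 nsole -0.2926 origin [ 0.6293 -0.0432  0.0492] grasp [ 0.6125 -0.0462  0.0812]
```

```bash
python3 - <<'E'
from h import *
from bench import *
s=get_state()
for t in [[.6125,-.0462,.0762],[.5958,.0459,.0762],[.6295,-.1274,.0765]]: print(go(s,t,100.3))
E
```

```text
(array([-16.5, -11. , 179.9]), np.float64(0.2), 'y-angle', np.float64(100.5))
(array([-16.9,  82.6, 180. ]), np.float64(0.2), 'y-angle', np.float64(100.5))
(array([-18.3, -93.9, 179.5]), np.float64(0.2), 'y-angle', np.float64(100.5))
```

```bash
python3 -m jog '[{"dx":-16,"dy":-11,"dz":40,"claw":42},{"dx":-16,"dy":-11,"dz":80,"claw":42},{"dx":-16,"dy":-11,"dz":120,"claw":42},{"dx":-16,"dy":-11,"dz":150,"claw":42},{"dx":-16,"dy":-11,"dz":165,"claw":42},{"dx":-16,"dy":-11,"dz":175,"claw":42},{"dx":-16,"dy":-11,"dz":179,"claw":42},{"dx":-16,"dy":-11,"dz":179,"claw":42},{"dx":-16,"dy":-11,"dz":179,"claw":42}]' 12
python3 -m jog '[{"claw":5},{"claw":5},{"claw":5},{"claw":5},{"claw":5},{"claw":5}]' 12
```

```text
$[0]: bad value
$[0]: bad value
```

```bash
python3 -m jog '[{"dx":-16,"dy":-11,"dz":40,"spin":0,"claw":42},{"dx":-16,"dy":-11,"dz":80,"spin":0,"claw":42},{"dx":-16,"dy":-11,"dz":120,"spin":0,"claw":42},{"dx":-16,"dy":-11,"dz":150,"spin":0,"claw":42},{"dx":-16,"dy":-11,"dz":165,"spin":0,"claw":42},{"dx":-16,"dy":-11,"dz":175,"spin":0,"claw":42},{"dx":-16,"dy":-11,"dz":179,"spin":0,"claw":42},{"dx":-16,"dy":-11,"dz":179,"spin":0,"claw":42},{"dx":-16,"dy":-11,"dz":179,"spin":0,"claw":42}]' 12
```

```text
time: 2.62
position: [0.6136, -0.0477, 0.079]
tool_rot: [-0.287, 3.126, 0.0]
ft_force: [-0.1, 0.3, -0.2]
grip_width: 0.482
grip_force: 0.0
```

Within about 3 mm of the target and no contact, so I close and lift a little.

```bash
python3 -m jog '[{"dx":0,"dy":1,"dz":1,"spin":0,"claw":10},{"dx":0,"dy":1,"dz":1,"spin":0,"claw":10},{"dx":0,"dy":1,"dz":1,"spin":0,"claw":10},{"dx":0,"dy":1,"dz":1,"spin":0,"claw":10},{"dx":0,"dy":1,"dz":1,"spin":0,"claw":10},{"dx":0,"dy":1,"dz":1,"spin":0,"claw":10}]' 12
python3 -m jog '[{"dx":0,"dy":0,"dz":-10,"spin":0,"claw":10},{"dx":0,"dy":0,"dz":-30,"spin":0,"claw":10},{"dx":0,"dy":0,"dz":-60,"spin":0,"claw":10},{"dx":0,"dy":0,"dz":-90,"spin":0,"claw":10},{"dx":0,"dy":0,"dz":-90,"spin":0,"claw":10},{"dx":0,"dy":0,"dz":-90,"spin":0,"claw":10}]' 12
python3 - <<'E'
from h import *
from bench import *
s=get_state();print(s["ft_force"],s["grip_width"],s["grip_force"])
g=[.4727,.0159]
print("glass above",go(s,[g[0]+.025,g[1]-.02,.12],None))
b=get_image("scene")["frame"];w=get_image("wrist")["frame"]
cv2.imwrite("pics/g1.png",np.hstack([cv2.resize(b[60:260,80:300,::-1],(440,400)),cv2.resize(w[100:300,100:280,::-1],(360,400))]))
E
```

```text
time: 3.12
position: [0.6125, -0.0472, 0.0769]
tool_rot: [-0.285, 3.128, 0.0]
ft_force: [-0.5, 0.0, 2.2]
grip_width: 0.184
grip_force: 12.0
time: 3.62
position: [0.6137, -0.0475, 0.1691]
tool_rot: [-0.285, 3.124, -0.0]
ft_force: [0.2, 0.1, -2.1]
grip_width: 0.183
grip_force: 12.0
[ 0.23239519  0.10257447 -2.1079511 ] 0.1827401737649016 12.000030096969567
glass above (array([106.4,  63.7,  48.6]), None, 'y-angle', np.float64(100.4))
```

View pics/g1.png

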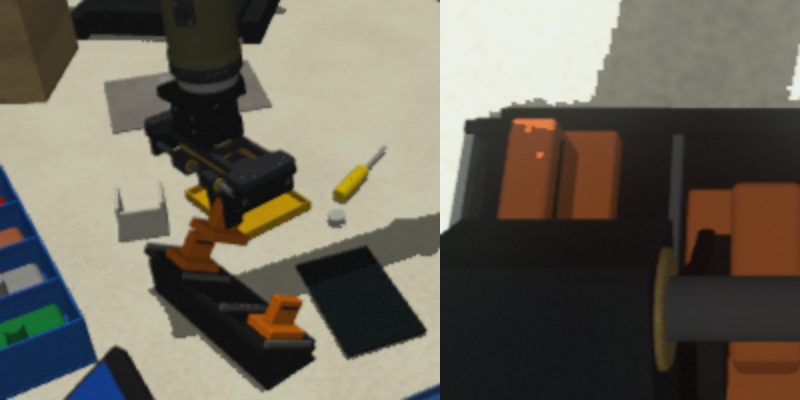

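The shoe is held (opening 16 mm, weight about 2 N), still tilted at about the rack angle. Next I carry it over the glass and lower it until it is just above contact.

```bash
python3 -m jog '[{"dx":35,"dy":15,"dz":0,"spin":0,"claw":10},{"dx":70,"dy":30,"dz":0,"spin":0,"claw":10},{"dx":105,"dy":45,"dz":10,"spin":0,"claw":10},{"dx":131,"dy":57,"dz":30,"spin":0,"claw":10},{"dx":131,"dy":57,"dz":60,"spin":0,"claw":10},{"dx":131,"dy":57,"dz":85,"spin":0,"claw":10},{"dx":131,"dy":57,"dz":100,"spin":0,"claw":10},{"dx":131,"dy":57,"dz":100,"spin":0,"claw":10},{"dx":131,"dy":57,"dz":100,"spin":0,"claw":10}]' 6
python3 -m jog '[{"dx":0,"dy":0,"dz":3,"spin":0,"claw":10},{"dx":0,"dy":0,"dz":6,"spin":0,"claw":10},{"dx":0,"dy":0,"dz":9,"spin":0,"claw":10},{"dx":0,"dy":0,"dz":12,"spin":0,"claw":10},{"dx":0,"dy":0,"dz":15,"spin":0,"claw":10},{"dx":0,"dy":0,"dz":15,"spin":0,"claw":10}]' 5
```

```text
time: 4.47
position: [0.4716, -0.0151, 0.0652]
tool_rot: [0.285, -3.125, 0.001]
ft_force: [1.0, 0.1, -1.1]
grip_width: 0.182
grip_force: 6.0
time: 4.97
position: [0.4762, -0.0145, 0.0533]
tool_rot: [-0.285, 3.122, 0.0]
ft_force: [2.2, 1.6, 4.4]
grip_width: 0.182
grip_force: 5.0
```

```bash
python3 -m jog '[{"dx":0,"dy":0,"dz":2,"spin":0,"claw":10},{"dx":0,"dy":0,"dz":3,"spin":0,"claw":10},{"dx":0,"dy":0,"dz":4,"spin":0,"claw":10},{"dx":0,"dy":0,"dz":5,"spin":0,"claw":10},{"dx":0,"dy":0,"dz":6,"spin":0,"claw":10},{"dx":0,"dy":0,"dz":6,"spin":0,"claw":10}]' 4
python3 - <<'E'
from h import *
from bench import *
b=get_image("scene");f=b["frame"];D=b["depth"]
h=cv2.cvtColor(f,cv2.COLOR_RGB2HSV)
m=(h[...,0]>3)&(h[...,0]<17)&(h[...,1]>150); m[:150]=0
for c in blobs(m,40):
    k=np.zeros(m.shape,np.uint8);cv2.drawContours(k,[c],-1,1,-1)
    P=cloud(b["K"],b["T"],D,k>0);
    if abs(P[:,0].mean()-.475)<.06: print(P.mean(0).round(3),np.percentile(P,[2,98],axis=0).round(3))
cv2.imwrite("pics/g2.png",cv2.resize(f[120:270,150:350,::-1],(800,600),interpolation=cv2.INTER_CUBIC))
E
```

```text
time: 5.47
position: [0.4746, -0.0148, 0.0465]
tool_rot: [-0.285, 3.126, 0.0]
ft_force: [1.9, 0.8, 4.4]
grip_width: 0.179
grip_force: 4.2
[ 0.494 -0.003  0.039] [[ 0.456 -0.027  0.011]
 [ 0.517  0.013  0.069]]
```

View pics/g2.png

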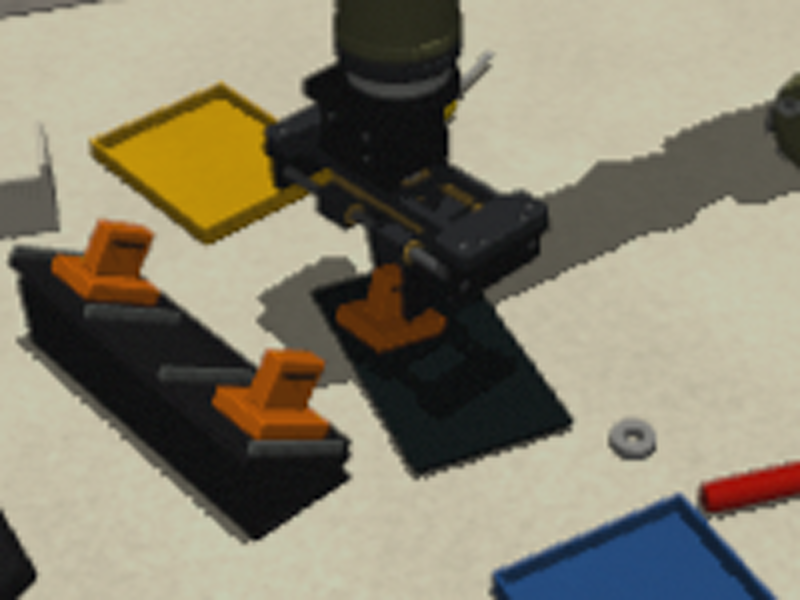

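The shoe is on the glass and almost level, its far end still slightly up. I press a little more, then slide.

```bash
python3 -m jog '[{"dx":0,"dy":0,"dz":1,"spin":0,"claw":10},{"dx":0,"dy":0,"dz":2,"spin":0,"claw":10},{"dx":0,"dy":0,"dz":3,"spin":0,"claw":10},{"dx":0,"dy":0,"dz":4,"spin":0,"claw":10},{"dx":0,"dy":0,"dz":4,"spin":0,"claw":10}]' 4
python3 -m jog '[{"dx":0,"dy":3,"dz":0,"spin":0,"claw":10},{"dx":0,"dy":6,"dz":0,"spin":0,"claw":10},{"dx":0,"dy":9,"dz":0,"spin":0,"claw":10},{"dx":0,"dy":12,"dz":0,"spin":0,"claw":10},{"dx":0,"dy":15,"dz":0,"spin":0,"claw":10}]' 10
python3 -m jog '[{"dx":0,"dy":3,"dz":0,"spin":0,"claw":10},{"dx":0,"dy":6,"dz":0,"spin":0,"claw":10},{"dx":0,"dy":9,"dz":0,"spin":0,"claw":10},{"dx":0,"dy":12,"dz":0,"spin":0,"claw":10},{"dx":0,"dy":15,"dz":0,"spin":0,"claw":10}]' 10
```

```text
time: 5.93
position: [0.4722, -0.015, 0.0407]
tool_rot: [0.285, -3.126, 0.0]
ft_force: [0.2, 0.8, -1.0]
grip_width: 0.188
grip_force: 4.0
time: 6.35
position: [0.4701, 0.0003, 0.0414]
tool_rot: [0.286, -3.128, -0.0]
ft_force: [-0.5, -0.3, -2.1]
grip_width: 0.183
grip_force: 10.0
time: 6.77
position: [0.4677, 0.0149, 0.0416]
tool_rot: [-0.286, 3.129, 0.0]
ft_force: [0.4, -0.3, -1.2]
grip_width: 0.184
grip_force: 10.0
```

Not enough pressing force to judge. I press further and slide back.

```bash
python3 -m jog '[{"dx":0,"dy":0,"dz":1,"spin":0,"claw":10},{"dx":0,"dy":0,"dz":2,"spin":0,"claw":10},{"dx":0,"dy":0,"dz":3,"spin":0,"claw":10},{"dx":0,"dy":0,"dz":3,"spin":0,"claw":10}]' 12
python3 -m jog '[{"dx":0,"dy":-4,"dz":0,"spin":0,"claw":10},{"dx":0,"dy":-8,"dz":0,"spin":0,"claw":10},{"dx":0,"dy":-12,"dz":0,"spin":0,"claw":10},{"dx":0,"dy":-16,"dz":0,"spin":0,"claw":10}]' 12
```

```text
time: 7.1
position: [0.4687, 0.0153, 0.04]
tool_rot: [-0.285, 3.127, 0.002]
ft_force: [-2.8, 2.3, 9.5]
grip_width: 0.185
grip_force: 12.0
time: 7.43
position: [0.4724, -0.0005, 0.04]
tool_rot: [-0.285, 3.125, 0.002]
ft_force: [0.3, 3.0, 6.9]
grip_width: 0.185
grip_force: 12.0
```

The ratio of about 0.3 is ambiguous, so I press harder, grip firmer and slide both ways.

```bash
python3 -m jog '[{"dx":0,"dy":0,"dz":1,"spin":0,"claw":10},{"dx":0,"dy":0,"dz":2,"spin":0,"claw":10},{"dx":0,"dy":0,"dz":2,"spin":0,"claw":10}]' 25
python3 -m jog '[{"dx":0,"dy":3,"dz":0,"spin":0,"claw":10},{"dx":0,"dy":6,"dz":0,"spin":0,"claw":10},{"dx":0,"dy":9,"dz":0,"spin":0,"claw":10},{"dx":0,"dy":12,"dz":0,"spin":0,"claw":10},{"dx":0,"dy":15,"dz":0,"spin":0,"claw":10},{"dx":0,"dy":18,"dz":0,"spin":0,"claw":10}]' 25
python3 -m jog '[{"dx":0,"dy":-3,"dz":0,"spin":0,"claw":10},{"dx":0,"dy":-6,"dz":0,"spin":0,"claw":10},{"dx":0,"dy":-9,"dz":0,"spin":0,"claw":10},{"dx":0,"dy":-12,"dz":0,"spin":0,"claw":10},{"dx":0,"dy":-15,"dz":0,"spin":0,"claw":10},{"dx":0,"dy":-18,"dz":0,"spin":0,"claw":10}]' 25
```

```text
time: 7.68
position: [0.4727, -0.0013, 0.0399]
tool_rot: [-0.284, 3.126, 0.001]
ft_force: [-6.5, 0.7, 24.0]
grip_width: 0.182
grip_force: 25.0
time: 8.18
position: [0.472, 0.0148, 0.04]
tool_rot: [-0.283, 3.12, -0.003]
ft_force: [1.8, -4.5, 14.9]
grip_width: 0.184
grip_force: 25.0
time: 8.68
position: [0.4747, 0.0007, 0.0399]
tool_rot: [-0.286, 3.121, 0.004]
ft_force: [-0.6, 5.8, 16.2]
grip_width: 0.185
grip_force: 25.0
```

```bash
python3 -m jog '[{"dx":3,"dy":0,"dz":0,"spin":0,"claw":10},{"dx":6,"dy":0,"dz":0,"spin":0,"claw":10},{"dx":9,"dy":0,"dz":0,"spin":0,"claw":10},{"dx":12,"dy":0,"dz":0,"spin":0,"claw":10},{"dx":15,"dy":0,"dz":0,"spin":0,"claw":10}]' 25
python3 -m jog '[{"dx":-3,"dy":0,"dz":0,"spin":0,"claw":10},{"dx":-6,"dy":0,"dz":0,"spin":0,"claw":10},{"dx":-9,"dy":0,"dz":0,"spin":0,"claw":10},{"dx":-12,"dy":0,"dz":0,"spin":0,"claw":10},{"dx":-15,"dy":0,"dz":0,"spin":0,"claw":10}]' 25
python3 - <<'E'
from h import *
from bench import *
s=get_state();b=get_image("scene");f=b["frame"];D=b["depth"]
print(np.round(s["position"],4))
h=cv2.cvtColor(f,cv2.COLOR_RGB2HSV)
m=(h[...,0]>3)&(h[...,0]<17)&(h[...,1]>150); m[:150]=0
for c in blobs(m,40):
    k=np.zeros(m.shape,np.uint8);cv2.drawContours(k,[c],-1,1,-1)
    P=cloud(b["K"],b["T"],D,k>0);
    if abs(P[:,0].mean()-.475)<.06: print(P.mean(0).round(3),np.percentile(P,[2,98],axis=0).round(3))
cv2.imwrite("pics/g3.png",cv2.resize(f[150:250,200:325,::-1],(750,600),interpolation=cv2.INTER_CUBIC))
E
```

```text
time: 9.1
position: [0.4616, -0.0036, 0.0401]
tool_rot: [-0.284, 3.117, 0.0]
ft_force: [4.1, 0.6, 11.2]
grip_width: 0.182
grip_force: 25.0
time: 9.52
position: [0.4722, -0.0019, 0.0399]
tool_rot: [-0.284, 3.127, 0.001]
ft_force: [-9.1, -0.5, 25.5]
grip_width: 0.179
grip_force: 25.0
[ 0.4722 -0.0019  0.0399]
[0.489 0.01  0.03 ] [[ 0.449 -0.015  0.012]
 [ 0.512  0.027  0.059]]
```

View pics/g3.png

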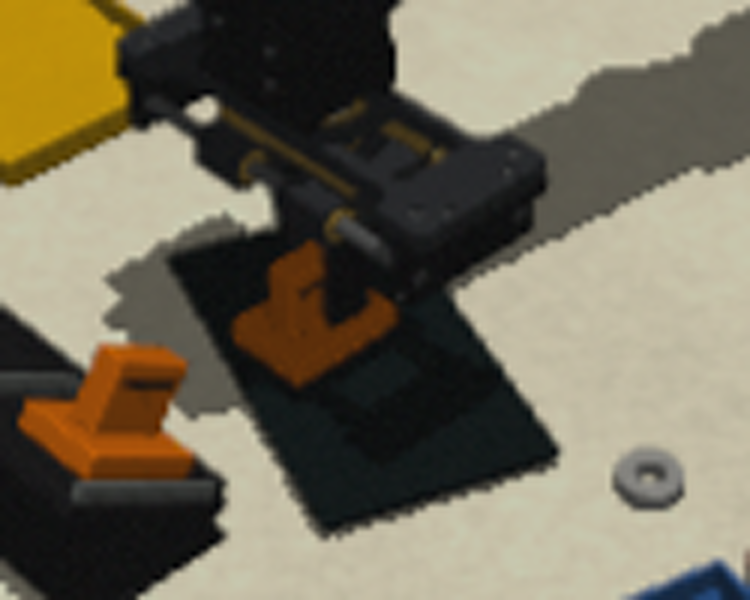

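The sole is flat and the shoe moves with the tool. The ratio stays near 0.3, so I make one longer steady slide, reading it three times.

```bash
python3 -m jog '[{"dx":0,"dy":4,"dz":-1,"spin":0,"claw":10},{"dx":0,"dy":8,"dz":-1,"spin":0,"claw":10},{"dx":0,"dy":12,"dz":-1,"spin":0,"claw":10},{"dx":0,"dy":16,"dz":-1,"spin":0,"claw":10},{"dx":0,"dy":20,"dz":-1,"spin":0,"claw":10}]' 25
python3 -m jog '[{"dx":0,"dy":5,"dz":0,"spin":0,"claw":10},{"dx":0,"dy":10,"dz":0,"spin":0,"claw":10}]' 25
python3 -m jog '[{"dx":0,"dy":5,"dz":0,"spin":0,"claw":10},{"dx":0,"dy":10,"dz":0,"spin":0,"claw":10}]' 25
python3 -m jog '[{"dx":0,"dy":0,"dz":0,"spin":0,"claw":10},{"dx":0,"dy":0,"dz":0,"spin":0,"claw":10}]' 25
python3 -m jog '[{"dx":0,"dy":-12,"dz":0,"spin":0,"claw":10},{"dx":0,"dy":-24,"dz":0,"spin":0,"claw":10}]' 25
python3 -m jog '[{"dx":0,"dy":-12,"dz":0,"spin":0,"claw":10},{"dx":0,"dy":-24,"dz":0,"spin":0,"claw":10}]' 25
```

```text
time: 9.98
position: [0.4704, 0.0171, 0.04]
tool_rot: [-0.283, 3.122, -0.002]
ft_force: [0.6, -3.6, 10.1]
grip_width: 0.178
grip_force: 25.0
time: 10.15
position: [0.4686, 0.0269, 0.04]
tool_rot: [-0.283, 3.123, -0.002]
ft_force: [0.8, -3.5, 10.5]
grip_width: 0.185
grip_force: 25.0
time: 10.32
position: [0.4668, 0.0369, 0.04]
tool_rot: [-0.283, 3.122, -0.002]
ft_force: [0.8, -4.1, 10.1]
grip_width: 0.184
grip_force: 25.0
time: 10.48
position: [0.4666, 0.038, 0.0399]
tool_rot: [-0.284, 3.123, 0.0]
ft_force: [-0.1, -1.1, 10.8]
grip_width: 0.183
grip_force: 25.0
time: 10.65
position: [0.4707, 0.0163, 0.0399]
tool_rot: [-0.288, 3.123, 0.004]
ft_force: [-1.0, 4.0, 10.5]
grip_width: 0.182
grip_force: 25.0
time: 10.82
position: [0.4751, -0.008, 0.0399]
tool_rot: [-0.286, 3.123, 0.003]
ft_force: [-0.7, 3.7, 10.6]
grip_width: 0.179
grip_force: 25.0
```

Sliding gives about 0.31, but the force falls to about 0.09 at the stop, so part of it may depend on speed. I check with a slow slide.

```bash
for i in 1; do python3 -m jog '[{"dx":0,"dy":1,"dz":0,"spin":0,"claw":10},{"dx":0,"dy":2,"dz":0,"spin":0,"claw":10},{"dx":0,"dy":3,"dz":0,"spin":0,"claw":10},{"dx":0,"dy":4,"dz":0,"spin":0,"claw":10}]' 25
python3 -m jog '[{"dx":0,"dy":1,"dz":0,"spin":0,"claw":10},{"dx":0,"dy":2,"dz":0,"spin":0,"claw":10}]' 25
python3 -m jog '[{"dx":0,"dy":1,"dz":0,"spin":0,"claw":10},{"dx":0,"dy":2,"dz":0,"spin":0,"claw":10}]' 25
python3 -m jog '[{"dx":0,"dy":-1,"dz":0,"spin":0,"claw":10},{"dx":0,"dy":-2,"dz":0,"spin":0,"claw":10},{"dx":0,"dy":-3,"dz":0,"spin":0,"claw":10}]' 25
python3 -m jog '[{"dx":0,"dy":-1,"dz":0,"spin":0,"claw":10},{"dx":0,"dy":-2,"dz":0,"spin":0,"claw":10}]' 25
python3 -m jog '[{"dx":0,"dy":10,"dz":-12,"spin":0,"claw":10},{"dx":0,"dy":20,"dz":-12,"spin":0,"claw":10},{"dx":0,"dy":30,"dz":-12,"spin":0,"claw":10},{"dx":0,"dy":40,"dz":-12,"spin":0,"claw":10}]' 25
python3 -m jog '[{"dx":0,"dy":-10,"dz":0,"spin":0,"claw":10},{"dx":0,"dy":-20,"dz":0,"spin":0,"claw":10},{"dx":0,"dy":-30,"dz":0,"spin":0,"claw":10}]' 25;done | grep -E "pos|ft"
```

```text
position: [0.4747, -0.0069, 0.04]
ft_force: [1.3, -3.4, 9.8]
position: [0.4744, -0.0048, 0.0399]
ft_force: [0.8, -3.1, 10.6]
position: [0.474, -0.0028, 0.0399]
ft_force: [1.9, -3.5, 9.6]
position: [0.474, -0.003, 0.04]
ft_force: [-1.0, 5.1, 12.3]
position: [0.4744, -0.0046, 0.04]
ft_force: [-0.6, 3.5, 11.9]
position: [0.4637, 0.0341, 0.049]
ft_force: [0.9, 0.1, -1.5]
position: [0.4695, 0.003, 0.049]
ft_force: [-0.2, -1.3, -2.3]
```

Free motion shows no drag, so this shoe is at about 0.3, nearer to polished, and two of the three shoes are polished. I put it in the blue tray and compare with the next. If that comparison contradicts this, I can still move it.

```bash
python3 - <<'E'
from h import *
from bench import *
s=get_state();print(go(s,[.498,.317,.05]))
E
```

```text
(array([-85.1, 303.6,  -1.2]), None, 'y-angle', np.float64(100.5))
```

```bash
python3 -m jog '[{"dx":0,"dy":20,"dz":-30,"spin":0,"claw":10},{"dx":-25,"dy":55,"dz":-45,"spin":0,"claw":10},{"dx":-35,"dy":90,"dz":-45,"spin":0,"claw":10},{"dx":-45,"dy":130,"dz":-45,"spin":0,"claw":10},{"dx":-55,"dy":170,"dz":-45,"spin":0,"claw":10},{"dx":-65,"dy":210,"dz":-45,"spin":0,"claw":10},{"dx":-75,"dy":250,"dz":-45,"spin":0,"claw":10},{"dx":-85,"dy":285,"dz":-40,"spin":0,"claw":10},{"dx":-85,"dy":304,"dz":-20,"spin":0,"claw":10},{"dx":-85,"dy":304,"dz":0,"spin":0,"claw":10},{"dx":-85,"dy":304,"dz":8,"spin":0,"claw":10},{"dx":-85,"dy":304,"dz":12,"spin":0,"claw":10},{"dx":-85,"dy":304,"dz":12,"spin":0,"claw":10}]' 25
python3 -m jog '[{"dx":0,"dy":0,"dz":1,"spin":0,"claw":10},{"dx":0,"dy":0,"dz":2,"spin":0,"claw":10},{"dx":0,"dy":0,"dz":3,"spin":0,"claw":10},{"dx":0,"dy":0,"dz":4,"spin":0,"claw":10},{"dx":0,"dy":0,"dz":5,"spin":0,"claw":10}]' 10
```

```text
time: 13.57
position: [0.4987, 0.3155, 0.0364]
tool_rot: [0.281, -3.127, 0.004]
ft_force: [0.4, 0.2, -0.9]
grip_width: 0.182
grip_force: 25.0
time: 13.98
position: [0.4987, 0.3182, 0.0331]
tool_rot: [-0.285, 3.128, 0.001]
ft_force: [-0.1, 0.1, -1.5]
grip_width: 0.181
grip_force: 10.0
```

```bash
python3 -m jog '[{"dx":0,"dy":0,"dz":1,"spin":0,"claw":10},{"dx":0,"dy":0,"dz":2,"spin":0,"claw":10},{"dx":0,"dy":0,"dz":3,"spin":0,"claw":10},{"dx":0,"dy":0,"dz":3,"spin":0,"claw":10}]' 6
```

```text
time: 14.32
position: [0.4985, 0.3182, 0.0307]
tool_rot: [-0.285, 3.128, 0.0]
ft_force: [-2.1, -2.3, 5.3]
grip_width: 0.185
grip_force: 6.0
```

On the floor. I release it, rise and check.

```bash
python3 -m jog '[{"dx":0,"dy":0,"dz":-1,"spin":0,"claw":34},{"dx":0,"dy":0,"dz":-1,"spin":0,"claw":34},{"dx":0,"dy":0,"dz":-1,"spin":0,"claw":34},{"dx":0,"dy":0,"dz":-10,"spin":0,"claw":38},{"dx":0,"dy":0,"dz":-40,"spin":0,"claw":42},{"dx":0,"dy":0,"dz":-80,"spin":0,"claw":42},{"dx":0,"dy":0,"dz":-110,"spin":0,"claw":42},{"dx":0,"dy":0,"dz":-110,"spin":0,"claw":42}]' 6
cat >> h.py <<'E'
def shoes(b): # orange clusters in the trays/glass from a fixed camera: sole-top & rib-top heights
    h=cv2.cvtColor(b["frame"],cv2.COLOR_RGB2HSV)
    m=(h[...,0]>3)&(h[...,0]<17)&(h[...,1]>150); m[:150]=0
    for c in blobs(m,40):
        k=np.zeros(m.shape,np.uint8);cv2.drawContours(k,[c],-1,1,-1)
        P=cloud(b["K"],b["T"],b["depth"],k>0)
        print(P.mean(0).round(3),np.percentile(P,[2,98],axis=0).round(3).tolist())
E
python3 - <<'E'
from h import *
from bench import *
s=get_state();print(s["ft_force"],go(s,[.5958,.0459,.0762],100.3))
shoes(get_image("scene"))
E
```

```text
time: 14.98
position: [0.5023, 0.3206, 0.1478]
tool_rot: [-0.284, 3.117, 0.011]
ft_force: [0.2, -0.1, 1.4]
grip_width: 0.483
grip_force: 0.0
[ 0.20211614 -0.07531643  1.41152169] (array([ -41.5, -287.5,   70.4]), np.float64(0.1), 'y-angle', np.float64(100.4))
[0.513 0.328 0.025] [[0.479, 0.305, 0.006], [0.537, 0.345, 0.05]]
[0.607 0.055 0.069] [[0.576, 0.032, 0.041], [0.636, 0.074, 0.094]]
[ 0.637 -0.117  0.068] [[0.608, -0.137, 0.038], [0.667, -0.101, 0.094]]
[ 0.867 -0.334  0.041] [[0.82, -0.36, 0.033], [0.91, -0.307, 0.061]]
```

The first shoe stands in the blue tray, rib top at 50 mm. Next is the left shoe.

```bash
python3 -m jog '[{"dx":-7,"dy":-40,"dz":-5,"spin":0,"claw":42},{"dx":-14,"dy":-80,"dz":-5,"spin":0,"claw":42},{"dx":-20,"dy":-120,"dz":-5,"spin":0,"claw":42},{"dx":-26,"dy":-160,"dz":-5,"spin":0,"claw":42},{"dx":-32,"dy":-200,"dz":-5,"spin":0,"claw":42},{"dx":-38,"dy":-240,"dz":-5,"spin":0,"claw":42},{"dx":-41,"dy":-270,"dz":0,"spin":0,"claw":42},{"dx":-41,"dy":-287,"dz":0,"spin":0,"claw":42},{"dx":-41,"dy":-287,"dz":20,"spin":0,"claw":42},{"dx":-41,"dy":-287,"dz":20,"spin":0,"claw":42},{"dx":-41,"dy":-287,"dz":20,"spin":0,"claw":42}]' 10
python3 -c "
from h import *
from bench import *
print(go(get_state(),[.5958,.0459,.0762],100.3))"
```

```text
time: 15.95
position: [0.589, 0.0436, 0.1179]
tool_rot: [0.285, -3.125, -0.0]
ft_force: [-0.2, 0.9, 0.3]
grip_width: 0.487
grip_force: 0.0
(array([-7.2,  1. , 41.7]), np.float64(0.1), 'y-angle', np.float64(100.4))
```

```bash
python3 -m jog '[{"dx":-7,"dy":1,"dz":10,"spin":0,"claw":42},{"dx":-7,"dy":1,"dz":22,"spin":0,"claw":42},{"dx":-7,"dy":1,"dz":34,"spin":0,"claw":42},{"dx":-7,"dy":1,"dz":41,"spin":0,"claw":42},{"dx":-7,"dy":1,"dz":41,"spin":0,"claw":42},{"dx":-7,"dy":1,"dz":41,"spin":0,"claw":10},{"dx":-7,"dy":1,"dz":41,"spin":0,"claw":10},{"dx":-7,"dy":1,"dz":41,"spin":0,"claw":10},{"dx":-7,"dy":1,"dz":41,"spin":0,"claw":10},{"dx":-7,"dy":1,"dz":41,"spin":0,"claw":10},{"dx":-7,"dy":1,"dz":41,"spin":0,"claw":10}]' 12
python3 -m jog '[{"dx":0,"dy":0,"dz":-10,"spin":0,"claw":10},{"dx":0,"dy":0,"dz":-30,"spin":0,"claw":10},{"dx":0,"dy":0,"dz":-60,"spin":0,"claw":10},{"dx":0,"dy":0,"dz":-80,"spin":0,"claw":10},{"dx":0,"dy":0,"dz":-80,"spin":0,"claw":10}]' 12
python3 -c "
from h import *
from bench import *
print(go(get_state(),[.475,-.015,.065],100.3))"
```

```text
time: 16.87
position: [0.5977, 0.0456, 0.0791]
tool_rot: [-0.285, 3.128, 0.0]
ft_force: [1.0, 0.6, 2.4]
grip_width: 0.185
grip_force: 12.0
time: 17.28
position: [0.6002, 0.0456, 0.1641]
tool_rot: [-0.284, 3.12, 0.001]
ft_force: [0.9, 0.3, -0.9]
grip_width: 0.178
grip_force: 12.0
(array([135., -37.,  98.]), np.float64(0.1), 'y-angle', np.float64(100.4))
```

```bash
python3 -m jog '[{"dx":38,"dy":-10,"dz":0,"spin":0,"claw":10},{"dx":75,"dy":-20,"dz":0,"spin":0,"claw":10},{"dx":110,"dy":-30,"dz":5,"spin":0,"claw":10},{"dx":135,"dy":-37,"dz":30,"spin":0,"claw":10},{"dx":135,"dy":-37,"dz":60,"spin":0,"claw":10},{"dx":135,"dy":-37,"dz":85,"spin":0,"claw":10},{"dx":135,"dy":-37,"dz":97,"spin":0,"claw":10},{"dx":135,"dy":-37,"dz":97,"spin":0,"claw":10}]' 6
python3 -m jog '[{"dx":0,"dy":0,"dz":3,"spin":0,"claw":10},{"dx":0,"dy":0,"dz":6,"spin":0,"claw":10},{"dx":0,"dy":0,"dz":9,"spin":0,"claw":10},{"dx":0,"dy":0,"dz":12,"spin":0,"claw":10},{"dx":0,"dy":0,"dz":15,"spin":0,"claw":10},{"dx":0,"dy":0,"dz":17,"spin":0,"claw":10},{"dx":0,"dy":0,"dz":19,"spin":0,"claw":10},{"dx":0,"dy":0,"dz":20,"spin":0,"claw":10},{"dx":0,"dy":0,"dz":21,"spin":0,"claw":10},{"dx":0,"dy":0,"dz":21,"spin":0,"claw":10}]' 4
python3 -m jog '[{"dx":0,"dy":0,"dz":1,"spin":0,"claw":10},{"dx":0,"dy":0,"dz":2,"spin":0,"claw":10},{"dx":0,"dy":0,"dz":2,"spin":0,"claw":10}]' 4
```

```text
time: 17.95
position: [0.4683, -0.0155, 0.0587]
tool_rot: [0.284, -3.123, 0.0]
ft_force: [-0.4, 0.3, -1.7]
grip_width: 0.185
grip_force: 6.0
time: 18.78
position: [0.472, -0.0151, 0.0411]
tool_rot: [-0.285, 3.127, 0.0]
ft_force: [-0.5, -0.5, 4.6]
grip_width: 0.182
grip_force: 4.0
time: 19.03
position: [0.4722, -0.0151, 0.0392]
tool_rot: [-0.285, 3.127, 0.0]
ft_force: [0.1, -0.1, 5.4]
grip_width: 0.184
grip_force: 4.0
```

```bash
{ python3 -m jog '[{"dx":0,"dy":0,"dz":0,"spin":0,"claw":10},{"dx":0,"dy":0,"dz":1,"spin":0,"claw":10},{"dx":0,"dy":0,"dz":1,"spin":0,"claw":10}]' 25
python3 -m jog '[{"dx":0,"dy":4,"dz":0,"spin":0,"claw":10},{"dx":0,"dy":8,"dz":0,"spin":0,"claw":10},{"dx":0,"dy":12,"dz":0,"spin":0,"claw":10},{"dx":0,"dy":16,"dz":0,"spin":0,"claw":10}]' 25
python3 -m jog '[{"dx":0,"dy":4,"dz":0,"spin":0,"claw":10},{"dx":0,"dy":8,"dz":0,"spin":0,"claw":10}]' 25
python3 -m jog '[{"dx":0,"dy":4,"dz":0,"spin":0,"claw":10},{"dx":0,"dy":8,"dz":0,"spin":0,"claw":10}]' 25
python3 -m jog '[{"dx":0,"dy":-5,"dz":0,"spin":0,"claw":10},{"dx":0,"dy":-10,"dz":0,"spin":0,"claw":10},{"dx":0,"dy":-15,"dz":0,"spin":0,"claw":10}]' 25; } | grep -E "pos|ft"
```

```text
position: [0.4728, -0.0151, 0.0392]
ft_force: [-1.6, 0.3, 12.4]
position: [0.4704, 0.0, 0.0392]
ft_force: [1.1, -1.4, 10.2]
position: [0.4689, 0.0079, 0.0392]
ft_force: [0.7, -1.8, 10.4]
position: [0.4675, 0.0159, 0.0392]
ft_force: [0.4, -0.1, 9.8]
position: [0.4701, 0.0021, 0.0392]
ft_force: [0.1, 3.2, 11.4]
```

```bash
{ python3 -m jog '[{"dx":0,"dy":-4,"dz":0,"spin":0,"claw":10},{"dx":0,"dy":-8,"dz":0,"spin":0,"claw":10}]' 25
python3 -m jog '[{"dx":0,"dy":4,"dz":1,"spin":0,"claw":10},{"dx":0,"dy":8,"dz":1,"spin":0,"claw":10},{"dx":0,"dy":12,"dz":1,"spin":0,"claw":10}]' 25
python3 -m jog '[{"dx":0,"dy":4,"dz":0,"spin":0,"claw":10},{"dx":0,"dy":8,"dz":0,"spin":0,"claw":10}]' 25
python3 -m jog '[{"dx":0,"dy":4,"dz":0,"spin":0,"claw":10},{"dx":0,"dy":8,"dz":0,"spin":0,"claw":10}]' 25
python3 -m jog '[{"dx":0,"dy":4,"dz":0,"spin":0,"claw":10},{"dx":0,"dy":8,"dz":0,"spin":0,"claw":10}]' 25
python3 -m jog '[{"dx":0,"dy":-5,"dz":0,"spin":0,"claw":10},{"dx":0,"dy":-10,"dz":0,"spin":0,"claw":10},{"dx":0,"dy":-15,"dz":0,"spin":0,"claw":10}]' 25
python3 -m jog '[{"dx":0,"dy":-4,"dz":0,"spin":0,"claw":10},{"dx":0,"dy":-8,"dz":0,"spin":0,"claw":10}]' 25
python3 -m jog '[{"dx":0,"dy":-4,"dz":0,"spin":0,"claw":10},{"dx":0,"dy":-8,"dz":0,"spin":0,"claw":10}]' 25; } | grep -E "pos|ft"
python3 - <<'E'
from h import *
from bench import *
shoes(get_image("scene"))
E
```

```text
position: [0.4715, -0.0059, 0.0392]
ft_force: [0.1, 2.6, 11.5]
position: [0.4707, 0.0047, 0.0392]
ft_force: [-0.4, -2.0, 15.2]
position: [0.4692, 0.0127, 0.0392]
ft_force: [-0.4, -2.4, 15.5]
position: [0.4677, 0.0207, 0.0392]
ft_force: [0.5, -2.4, 15.0]
position: [0.4663, 0.0286, 0.0392]
ft_force: [1.2, -2.7, 15.4]
position: [0.4688, 0.0153, 0.0392]
ft_force: [0.0, 2.7, 15.9]
position: [0.4702, 0.0072, 0.0392]
ft_force: [0.0, 1.8, 16.2]
position: [0.4717, -0.0007, 0.0392]
ft_force: [-0.6, 1.8, 16.0]
[0.513 0.327 0.025] [[0.478, 0.305, 0.007], [0.537, 0.345, 0.051]]
[0.48  0.011 0.029] [[0.441, -0.015, 0.011], [0.502, 0.028, 0.06]]
[ 0.637 -0.117  0.068] [[0.608, -0.137, 0.038], [0.667, -0.1, 0.094]]
[ 0.867 -0.334  0.041] [[0.82, -0.358, 0.033], [0.91, -0.307, 0.062]]
```

This shoe reads a clean 0.13, so it is polished and goes in blue. The third shoe will then settle what the first one was. I place this one beside the first.

```bash
python3 - <<'E'
from h import *
from bench import *
s=get_state();print(go(s,[.494,.241,.0392]))
E
python3 -m jog '[{"dx":0,"dy":0,"dz":-15,"spin":0,"claw":10},{"dx":0,"dy":0,"dz":-35,"spin":0,"claw":10},{"dx":0,"dy":0,"dz":-45,"spin":0,"claw":10},{"dx":0,"dy":0,"dz":-45,"spin":0,"claw":10}]' 25
```

```text
(array([-65.6, 234.6,   0.4]), None, 'y-angle', np.float64(100.4))
time: 22.08
position: [0.47, -0.0014, 0.0831]
tool_rot: [-0.285, 3.125, 0.001]
ft_force: [0.6, -0.0, -1.4]
grip_width: 0.184
grip_force: 25.0
```

```bash
python3 -m jog '[{"dx":-10,"dy":38,"dz":0,"spin":0,"claw":10},{"dx":-20,"dy":76,"dz":0,"spin":0,"claw":10},{"dx":-30,"dy":114,"dz":0,"spin":0,"claw":10},{"dx":-40,"dy":152,"dz":0,"spin":0,"claw":10},{"dx":-52,"dy":190,"dz":0,"spin":0,"claw":10},{"dx":-66,"dy":225,"dz":0,"spin":0,"claw":10},{"dx":-66,"dy":235,"dz":15,"spin":0,"claw":10},{"dx":-66,"dy":235,"dz":35,"spin":0,"claw":10},{"dx":-66,"dy":235,"dz":44,"spin":0,"claw":10},{"dx":-66,"dy":235,"dz":46,"spin":0,"claw":10},{"dx":-66,"dy":235,"dz":48,"spin":0,"claw":10},{"dx":-66,"dy":235,"dz":50,"spin":0,"claw":10}]' 25
python3 -m jog '[{"dx":0,"dy":0,"dz":1,"spin":0,"claw":10},{"dx":0,"dy":0,"dz":2,"spin":0,"claw":10},{"dx":0,"dy":0,"dz":3,"spin":0,"claw":10},{"dx":0,"dy":0,"dz":3,"spin":0,"claw":10}]' 8
```

```text
time: 23.08
position: [0.4916, 0.2407, 0.0317]
tool_rot: [-0.283, 3.128, -0.0]
ft_force: [-0.3, -0.1, -0.6]
grip_width: 0.179
grip_force: 25.0
time: 23.42
position: [0.492, 0.2415, 0.0302]
tool_rot: [-0.284, 3.127, 0.001]
ft_force: [-1.2, -1.5, 3.9]
grip_width: 0.184
grip_force: 8.0
```

Contact. I release and rise, then go above the right-hand shoe.

```bash
python3 -m jog '[{"dx":0,"dy":0,"dz":-1,"spin":0,"claw":32},{"dx":0,"dy":0,"dz":-1,"spin":0,"claw":32},{"dx":0,"dy":0,"dz":-1,"spin":0,"claw":32},{"dx":0,"dy":0,"dz":-10,"spin":0,"claw":34},{"dx":0,"dy":0,"dz":-40,"spin":0,"claw":42},{"dx":0,"dy":0,"dz":-80,"spin":0,"claw":42},{"dx":0,"dy":0,"dz":-110,"spin":0,"claw":42},{"dx":0,"dy":0,"dz":-110,"spin":0,"claw":42},{"dx":0,"dy":0,"dz":-110,"spin":0,"claw":42}]' 8
python3 - <<'E'
from h import *
from bench import *
s=get_state();print(go(s,[.6295,-.1274,.0765],100.3))
shoes(get_image("scene"))
E
```

```text
time: 24.17
position: [0.4927, 0.2424, 0.1416]
tool_rot: [-0.285, 3.124, 0.004]
ft_force: [-0.3, 0.1, -0.2]
grip_width: 0.482
grip_force: 0.0
(array([ -67.3, -388.6,   64.6]), np.float64(0.1), 'y-angle', np.float64(100.4))
[0.513 0.327 0.025] [[0.478, 0.305, 0.007], [0.537, 0.346, 0.051]]
[0.496 0.249 0.025] [[0.461, 0.227, 0.005], [0.52, 0.267, 0.05]]
[ 0.637 -0.117  0.068] [[0.608, -0.138, 0.039], [0.667, -0.1, 0.093]]
[ 0.866 -0.334  0.041] [[0.821, -0.359, 0.032], [0.91, -0.307, 0.061]]
```

```bash
python3 -m jog '[{"dx":-7,"dy":-40,"dz":-5,"spin":0,"claw":42},{"dx":-14,"dy":-80,"dz":-5,"spin":0,"claw":42},{"dx":-21,"dy":-120,"dz":-5,"spin":0,"claw":42},{"dx":-28,"dy":-160,"dz":-5,"spin":0,"claw":42},{"dx":-35,"dy":-200,"dz":-5,"spin":0,"claw":42},{"dx":-42,"dy":-240,"dz":-5,"spin":0,"claw":42},{"dx":-49,"dy":-280,"dz":-5,"spin":0,"claw":42},{"dx":-56,"dy":-320,"dz":-5,"spin":0,"claw":42},{"dx":-63,"dy":-360,"dz":-5,"spin":0,"claw":42},{"dx":-67,"dy":-389,"dz":5,"spin":0,"claw":42},{"dx":-67,"dy":-389,"dz":20,"spin":0,"claw":42},{"dx":-67,"dy":-389,"dz":20,"spin":0,"claw":42},{"dx":-67,"dy":-389,"dz":20,"spin":0,"claw":42}]' 10
python3 -c "
from h import *
from bench import *
print(go(get_state(),[.6295,-.1274,.0765],100.3))"
```

```text
time: 25.3
position: [0.6256, -0.128, 0.116]
tool_rot: [0.285, -3.124, -0.003]
ft_force: [-1.0, 0.9, -0.0]
grip_width: 0.481
grip_force: 0.0
(array([-4.1, -0.2, 39.5]), np.float64(0.1), 'y-angle', np.float64(100.4))
```

```bash
python3 -m jog '[{"dx":-3,"dy":0,"dz":10,"spin":0,"claw":42},{"dx":-3,"dy":0,"dz":22,"spin":0,"claw":42},{"dx":-3,"dy":0,"dz":34,"spin":0,"claw":42},{"dx":-3,"dy":0,"dz":40,"spin":0,"claw":42},{"dx":-3,"dy":0,"dz":40,"spin":0,"claw":42},{"dx":-3,"dy":0,"dz":40,"spin":0,"claw":10},{"dx":-3,"dy":0,"dz":40,"spin":0,"claw":10},{"dx":-3,"dy":0,"dz":40,"spin":0,"claw":10},{"dx":-3,"dy":0,"dz":40,"spin":0,"claw":10},{"dx":-3,"dy":0,"dz":40,"spin":0,"claw":10},{"dx":-3,"dy":0,"dz":40,"spin":0,"claw":10}]' 12
python3 -m jog '[{"dx":0,"dy":0,"dz":-10,"spin":0,"claw":10},{"dx":0,"dy":0,"dz":-30,"spin":0,"claw":10},{"dx":0,"dy":0,"dz":-60,"spin":0,"claw":10},{"dx":0,"dy":0,"dz":-80,"spin":0,"claw":10},{"dx":0,"dy":0,"dz":-80,"spin":0,"claw":10}]' 12
python3 -c "
from h import *
from bench import *
print(go(get_state(),[.475,-.015,.065],100.3))"
```

```text
time: 26.22
position: [0.6307, -0.1284, 0.0791]
tool_rot: [-0.285, 3.128, 0.0]
ft_force: [-0.7, 0.8, 2.1]
grip_width: 0.183
grip_force: 12.0
time: 26.63
position: [0.6331, -0.1293, 0.1643]
tool_rot: [-0.284, 3.12, -0.003]
ft_force: [1.8, -0.3, -0.6]
grip_width: 0.186
grip_force: 12.0
(array([135.7, 141.2,  97.9]), np.float64(0.1), 'y-angle', np.float64(100.4))
```

```bash
python3 -m jog '[{"dx":28,"dy":28,"dz":0,"spin":0,"claw":10},{"dx":56,"dy":56,"dz":0,"spin":0,"claw":10},{"dx":84,"dy":84,"dz":0,"spin":0,"claw":10},{"dx":112,"dy":112,"dz":5,"spin":0,"claw":10},{"dx":135,"dy":141,"dz":25,"spin":0,"claw":10},{"dx":135,"dy":141,"dz":60,"spin":0,"claw":10},{"dx":135,"dy":141,"dz":85,"spin":0,"claw":10},{"dx":135,"dy":141,"dz":97,"spin":0,"claw":10},{"dx":135,"dy":141,"dz":97,"spin":0,"claw":10}]' 6
python3 -m jog '[{"dx":0,"dy":0,"dz":3,"spin":0,"claw":10},{"dx":0,"dy":0,"dz":6,"spin":0,"claw":10},{"dx":0,"dy":0,"dz":9,"spin":0,"claw":10},{"dx":0,"dy":0,"dz":12,"spin":0,"claw":10},{"dx":0,"dy":0,"dz":15,"spin":0,"claw":10},{"dx":0,"dy":0,"dz":17,"spin":0,"claw":10},{"dx":0,"dy":0,"dz":19,"spin":0,"claw":10},{"dx":0,"dy":0,"dz":20,"spin":0,"claw":10},{"dx":0,"dy":0,"dz":21,"spin":0,"claw":10},{"dx":0,"dy":0,"dz":21,"spin":0,"claw":10}]' 4
python3 -m jog '[{"dx":0,"dy":0,"dz":1,"spin":0,"claw":10},{"dx":0,"dy":0,"dz":2,"spin":0,"claw":10},{"dx":0,"dy":0,"dz":2,"spin":0,"claw":10}]' 4
```

```text
time: 27.38
position: [0.469, -0.0141, 0.0586]
tool_rot: [0.286, -3.122, 0.0]
ft_force: [-0.6, -0.5, -2.0]
grip_width: 0.181
grip_force: 6.0
time: 28.22
position: [0.4728, -0.014, 0.0412]
tool_rot: [-0.285, 3.127, 0.0]
ft_force: [-0.9, -0.1, 4.6]
grip_width: 0.183
grip_force: 4.0
time: 28.47
position: [0.4731, -0.014, 0.0393]
tool_rot: [-0.285, 3.127, 0.0]
ft_force: [1.9, -0.3, 5.5]
grip_width: 0.185
grip_force: 4.0
```

```bash
{ python3 -m jog '[{"dx":0,"dy":0,"dz":0,"spin":0,"claw":10},{"dx":0,"dy":0,"dz":1,"spin":0,"claw":10},{"dx":0,"dy":0,"dz":1,"spin":0,"claw":10}]' 25
python3 -m jog '[{"dx":0,"dy":4,"dz":0,"spin":0,"claw":10},{"dx":0,"dy":8,"dz":0,"spin":0,"claw":10},{"dx":0,"dy":12,"dz":0,"spin":0,"claw":10},{"dx":0,"dy":16,"dz":0,"spin":0,"claw":10}]' 25
python3 -m jog '[{"dx":0,"dy":4,"dz":0,"spin":0,"claw":10},{"dx":0,"dy":8,"dz":0,"spin":0,"claw":10}]' 25
python3 -m jog '[{"dx":0,"dy":4,"dz":0,"spin":0,"claw":10},{"dx":0,"dy":8,"dz":0,"spin":0,"claw":10}]' 25
python3 -m jog '[{"dx":0,"dy":-5,"dz":0,"spin":0,"claw":10},{"dx":0,"dy":-10,"dz":0,"spin":0,"claw":10},{"dx":0,"dy":-15,"dz":0,"spin":0,"claw":10}]' 25
python3 -m jog '[{"dx":0,"dy":-4,"dz":0,"spin":0,"claw":10},{"dx":0,"dy":-8,"dz":0,"spin":0,"claw":10}]' 25; } | grep -E "pos|ft"
```

```text
position: [0.4736, -0.014, 0.0392]
ft_force: [-0.7, -0.1, 12.3]
position: [0.4712, 0.0012, 0.0392]
ft_force: [0.7, -1.4, 10.6]
position: [0.4698, 0.0091, 0.0392]
ft_force: [0.0, -2.1, 10.8]
position: [0.4683, 0.017, 0.0392]
ft_force: [0.5, -1.7, 11.3]
position: [0.4709, 0.0034, 0.0392]
ft_force: [-0.7, 1.4, 9.6]
position: [0.4724, -0.0047, 0.0392]
ft_force: [-0.5, 2.3, 11.3]
```

The third shoe also reads 0.13, so it is polished. The first shoe, at 0.3, is therefore the rough one and is in the wrong tray. I stand this shoe on the glass for now, move the first to yellow, then slide this one again and put it in blue.

```bash
python3 -m jog '[{"dx":0,"dy":0,"dz":-1,"spin":0,"claw":10},{"dx":0,"dy":0,"dz":-2,"spin":0,"claw":10},{"dx":0,"dy":0,"dz":-2,"spin":0,"claw":32},{"dx":0,"dy":0,"dz":-2,"spin":0,"claw":32},{"dx":0,"dy":0,"dz":-3,"spin":0,"claw":32},{"dx":0,"dy":0,"dz":-10,"spin":0,"claw":34},{"dx":0,"dy":0,"dz":-40,"spin":0,"claw":36},{"dx":0,"dy":0,"dz":-80,"spin":0,"claw":36},{"dx":0,"dy":0,"dz":-90,"spin":0,"claw":36},{"dx":0,"dy":0,"dz":-90,"spin":0,"claw":36}]' 5
python3 - <<'E'
from h import *
from bench import *
s=get_state();print(go(s,[.4985,.318,.031],100.3))
shoes(get_image("scene"))
E
```

```text
time: 30.63
position: [0.4733, -0.005, 0.1316]
tool_rot: [-0.285, 3.121, 0.001]
ft_force: [0.0, 0.0, -0.5]
grip_width: 0.409
grip_force: 0.0
(array([-82.5, 313.1, 101.3]), np.float64(0.1), 'y-angle', np.float64(100.4))
[0.513 0.327 0.025] [[0.479, 0.305, 0.007], [0.537, 0.345, 0.05]]
[0.495 0.249 0.025] [[0.461, 0.228, 0.006], [0.52, 0.267, 0.051]]
[0.469 0.002 0.032] [[0.434, -0.021, 0.011], [0.497, 0.02, 0.059]]
[ 0.867 -0.334  0.041] [[0.82, -0.358, 0.033], [0.91, -0.308, 0.061]]
```

```bash
python3 -m jog '[{"dx":-10,"dy":40,"dz":0,"spin":0,"claw":36},{"dx":-20,"dy":80,"dz":0,"spin":0,"claw":36},{"dx":-30,"dy":120,"dz":0,"spin":0,"claw":36},{"dx":-40,"dy":160,"dz":0,"spin":0,"claw":36},{"dx":-50,"dy":200,"dz":0,"spin":0,"claw":36},{"dx":-60,"dy":240,"dz":0,"spin":0,"claw":36},{"dx":-70,"dy":280,"dz":0,"spin":0,"claw":36},{"dx":-82,"dy":313,"dz":10,"spin":0,"claw":36},{"dx":-82,"dy":313,"dz":30,"spin":0,"claw":36},{"dx":-82,"dy":313,"dz":40,"spin":0,"claw":36},{"dx":-82,"dy":313,"dz":40,"spin":0,"claw":36}]' 10
python3 -c "
from h import *
from bench import *
print(go(get_state(),[.4985,.318,.032],100.3))"
```

```text
time: 31.6
position: [0.4917, 0.3151, 0.083]
tool_rot: [0.285, -3.121, 0.008]
ft_force: [-1.3, -0.7, -0.2]
grip_width: 0.416
grip_force: 0.0
(array([-7.6,  1.8, 50.9]), np.float64(0.1), 'y-angle', np.float64(100.4))
```

```bash
python3 -m jog '[{"dx":-7,"dy":2,"dz":15,"spin":0,"claw":36},{"dx":-7,"dy":2,"dz":35,"spin":0,"claw":36},{"dx":-7,"dy":2,"dz":47,"spin":0,"claw":36},{"dx":-7,"dy":2,"dz":50,"spin":0,"claw":36},{"dx":-7,"dy":2,"dz":50,"spin":0,"claw":10},{"dx":-7,"dy":2,"dz":50,"spin":0,"claw":10},{"dx":-7,"dy":2,"dz":50,"spin":0,"claw":10},{"dx":-7,"dy":2,"dz":50,"spin":0,"claw":10},{"dx":-7,"dy":2,"dz":50,"spin":0,"claw":10}]' 25
python3 -m jog '[{"dx":0,"dy":0,"dz":-15,"spin":0,"claw":10},{"dx":0,"dy":0,"dz":-45,"spin":0,"claw":10},{"dx":0,"dy":0,"dz":-80,"spin":0,"claw":10},{"dx":0,"dy":0,"dz":-90,"spin":0,"claw":10},{"dx":0,"dy":0,"dz":-90,"spin":0,"claw":10}]' 25
python3 -c "
from h import *
from bench import *
print(go(get_state(),[.492,-.271,.035],100.3))"
```

```text
time: 32.35
position: [0.5018, 0.3203, 0.0388]
tool_rot: [-0.285, 3.127, -0.0]
ft_force: [-0.2, -2.9, 4.3]
grip_width: 0.179
grip_force: 25.0
time: 32.77
position: [0.503, 0.3223, 0.1315]
tool_rot: [-0.285, 3.122, 0.007]
ft_force: [0.3, 0.4, -2.5]
grip_width: 0.185
grip_force: 25.0
(array([ 119. , -581.9,   93.6]), np.float64(0.1), 'y-angle', np.float64(100.4))
```

```bash
python3 -m jog '[{"dx":8,"dy":-40,"dz":0,"spin":0,"claw":10},{"dx":16,"dy":-80,"dz":0,"spin":0,"claw":10},{"dx":24,"dy":-120,"dz":0,"spin":0,"claw":10},{"dx":32,"dy":-160,"dz":0,"spin":0,"claw":10},{"dx":40,"dy":-200,"dz":0,"spin":0,"claw":10},{"dx":48,"dy":-240,"dz":0,"spin":0,"claw":10},{"dx":56,"dy":-280,"dz":0,"spin":0,"claw":10},{"dx":64,"dy":-320,"dz":0,"spin":0,"claw":10},{"dx":72,"dy":-360,"dz":0,"spin":0,"claw":10},{"dx":80,"dy":-400,"dz":0,"spin":0,"claw":10},{"dx":88,"dy":-440,"dz":0,"spin":0,"claw":10},{"dx":96,"dy":-480,"dz":0,"spin":0,"claw":10},{"dx":104,"dy":-520,"dz":0,"spin":0,"claw":10},{"dx":112,"dy":-560,"dz":10,"spin":0,"claw":10},{"dx":119,"dy":-582,"dz":30,"spin":0,"claw":10},{"dx":119,"dy":-582,"dz":60,"spin":0,"claw":10},{"dx":119,"dy":-582,"dz":75,"spin":0,"claw":10},{"dx":119,"dy":-582,"dz":78,"spin":0,"claw":10},{"dx":119,"dy":-582,"dz":78,"spin":0,"claw":10}]' 25
python3 - <<'E'
from h import *
from bench import *
b=get_image("scene");shoes(b)
cv2.imwrite("pics/y1.png",cv2.resize(b["frame"][120:260,140:320,::-1],(771,600),interpolation=cv2.INTER_CUBIC))
E
```

```text
time: 34.35
position: [0.4874, -0.2723, 0.047]
tool_rot: [0.285, -3.124, -0.003]
ft_force: [0.5, 0.7, -2.1]
grip_width: 0.184
grip_force: 25.0
[0.495 0.249 0.025] [[0.461, 0.227, 0.006], [0.52, 0.266, 0.05]]
[0.469 0.002 0.032] [[0.434, -0.021, 0.011], [0.497, 0.02, 0.059]]
[ 0.867 -0.334  0.041] [[0.821, -0.359, 0.032], [0.91, -0.306, 0.062]]
[ 0.499 -0.26   0.025] [[0.463, -0.282, 0.003], [0.523, -0.244, 0.053]]
```

View pics/y1.png

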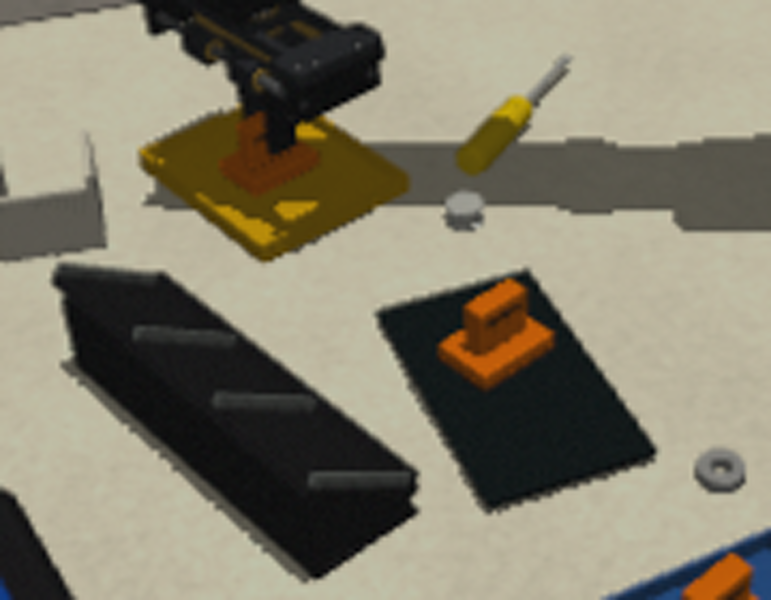

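The shoe in hand is level over the yellow tray, and the third stands upright on the glass. I lower slowly.

```bash
python3 -m jog '[{"dx":0,"dy":0,"dz":1,"spin":0,"claw":10},{"dx":0,"dy":0,"dz":2,"spin":0,"claw":10},{"dx":0,"dy":0,"dz":3,"spin":0,"claw":10},{"dx":0,"dy":0,"dz":4,"spin":0,"claw":10}]' 10
python3 -m jog '[{"dx":0,"dy":0,"dz":1,"spin":0,"claw":10},{"dx":0,"dy":0,"dz":2,"spin":0,"claw":10},{"dx":0,"dy":0,"dz":3,"spin":0,"claw":10},{"dx":0,"dy":0,"dz":3,"spin":0,"claw":10}]' 8
```

```text
time: 34.73
position: [0.4899, -0.2732, 0.0463]
tool_rot: [-0.286, 3.127, -0.001]
ft_force: [0.3, -0.5, -2.1]
grip_width: 0.182
grip_force: 10.0
time: 35.07
position: [0.4891, -0.2732, 0.0424]
tool_rot: [0.285, -3.128, -0.0]
ft_force: [-0.4, -0.3, -2.5]
grip_width: 0.182
grip_force: 8.0
```

```bash
python3 -m jog '[{"dx":0,"dy":0,"dz":1,"spin":0,"claw":10},{"dx":0,"dy":0,"dz":2,"spin":0,"claw":10},{"dx":0,"dy":0,"dz":3,"spin":0,"claw":10},{"dx":0,"dy":0,"dz":4,"spin":0,"claw":10},{"dx":0,"dy":0,"dz":4,"spin":0,"claw":10}]' 8
```

```text
time: 35.48
position: [0.4892, -0.2733, 0.0388]
tool_rot: [0.285, -3.129, -0.001]
ft_force: [-1.3, 0.2, 1.2]
grip_width: 0.187
grip_force: 8.0
```

Contact. I release, rise and check.

```bash
python3 -m jog '[{"dx":0,"dy":0,"dz":1,"spin":0,"claw":10},{"dx":0,"dy":0,"dz":1,"spin":0,"claw":32},{"dx":0,"dy":0,"dz":1,"spin":0,"claw":32},{"dx":0,"dy":0,"dz":1,"spin":0,"claw":32},{"dx":0,"dy":0,"dz":-10,"spin":0,"claw":34},{"dx":0,"dy":0,"dz":-40,"spin":0,"claw":36},{"dx":0,"dy":0,"dz":-70,"spin":0,"claw":36},{"dx":0,"dy":0,"dz":-70,"spin":0,"claw":36},{"dx":0,"dy":0,"dz":-70,"spin":0,"claw":36}]' 8
python3 - <<'E'
from h import *
from bench import *
s=get_state();print(go(s,[.4724,-.0047,.042],100.3))
shoes(get_image("scene"))
E
```

```text
time: 36.23
position: [0.4909, -0.2741, 0.1112]
tool_rot: [-0.285, 3.124, -0.003]
ft_force: [0.6, -0.1, -1.0]
grip_width: 0.412
grip_force: 0.0
(array([-30.3, 268.5,  68.7]), np.float64(0.1), 'y-angle', np.float64(100.4))
[0.495 0.249 0.025] [[0.462, 0.227, 0.006], [0.52, 0.267, 0.05]]
[0.469 0.002 0.032] [[0.434, -0.021, 0.012], [0.496, 0.02, 0.059]]
[ 0.867 -0.334  0.041] [[0.82, -0.36, 0.033], [0.91, -0.307, 0.061]]
[ 0.498 -0.261  0.022] [[0.466, -0.283, 0.004], [0.523, -0.245, 0.049]]
```

```bash
python3 -m jog '[{"dx":-5,"dy":40,"dz":0,"spin":0,"claw":36},{"dx":-10,"dy":80,"dz":0,"spin":0,"claw":36},{"dx":-15,"dy":120,"dz":0,"spin":0,"claw":36},{"dx":-20,"dy":160,"dz":0,"spin":0,"claw":36},{"dx":-24,"dy":200,"dz":0,"spin":0,"claw":36},{"dx":-28,"dy":240,"dz":0,"spin":0,"claw":36},{"dx":-30,"dy":268,"dz":0,"spin":0,"claw":36},{"dx":-30,"dy":268,"dz":10,"spin":0,"claw":36},{"dx":-30,"dy":268,"dz":20,"spin":0,"claw":36},{"dx":-30,"dy":268,"dz":20,"spin":0,"claw":36}]' 10
python3 -c "
from h import *
from bench import *
print(go(get_state(),[.4724,-.0047,.042],100.3))"
```

```text
time: 37.12
position: [0.468, -0.0052, 0.0857]
tool_rot: [0.285, -3.123, 0.001]
ft_force: [-0.3, -1.1, -0.5]
grip_width: 0.416
grip_force: 0.0
(array([-4.7, -0.3, 43.7]), np.float64(0.1), 'y-angle', np.float64(100.4))
```

```bash
python3 -m jog '[{"dx":-3,"dy":0,"dz":12,"spin":0,"claw":36},{"dx":-3,"dy":0,"dz":28,"spin":0,"claw":36},{"dx":-3,"dy":0,"dz":40,"spin":0,"claw":36},{"dx":-3,"dy":0,"dz":44,"spin":0,"claw":36},{"dx":-3,"dy":0,"dz":44,"spin":0,"claw":36},{"dx":-3,"dy":0,"dz":44,"spin":0,"claw":10},{"dx":-3,"dy":0,"dz":44,"spin":0,"claw":10},{"dx":-3,"dy":0,"dz":44,"spin":0,"claw":10},{"dx":-3,"dy":0,"dz":44,"spin":0,"claw":10},{"dx":-3,"dy":0,"dz":44,"spin":0,"claw":10}]' 25
python3 -m jog '[{"dx":0,"dy":0,"dz":1,"spin":0,"claw":10},{"dx":0,"dy":0,"dz":2,"spin":0,"claw":10},{"dx":0,"dy":0,"dz":2,"spin":0,"claw":10}]' 25
python3 -m jog '[{"dx":0,"dy":4,"dz":0,"spin":0,"claw":10},{"dx":0,"dy":8,"dz":0,"spin":0,"claw":10},{"dx":0,"dy":12,"dz":0,"spin":0,"claw":10},{"dx":0,"dy":16,"dz":0,"spin":0,"claw":10}]' 25
python3 -m jog '[{"dx":0,"dy":4,"dz":0,"spin":0,"claw":10},{"dx":0,"dy":8,"dz":0,"spin":0,"claw":10},{"dx":0,"dy":12,"dz":0,"spin":0,"claw":10}]' 25
```

```text
time: 37.95
position: [0.4737, -0.0037, 0.0452]
tool_rot: [-0.285, 3.127, 0.0]
ft_force: [-0.1, 0.3, 1.7]
grip_width: 0.178
grip_force: 25.0
time: 38.2
position: [0.4756, -0.0035, 0.0452]
tool_rot: [-0.285, 3.124, 0.001]
ft_force: [-1.4, -0.1, 13.4]
grip_width: 0.183
grip_force: 25.0
time: 38.53
position: [0.4732, 0.0118, 0.0452]
tool_rot: [-0.285, 3.123, -0.0]
ft_force: [1.1, -1.6, 11.9]
grip_width: 0.183
grip_force: 25.0
time: 38.78
position: [0.471, 0.0237, 0.0452]
tool_rot: [-0.285, 3.123, -0.0]
ft_force: [-0.1, -1.6, 12.6]
grip_width: 0.186
grip_force: 25.0
```

It slides at 0.12, so polished is confirmed. Now to the free half of the blue tray.

```bash
python3 -m jog '[{"dx":0,"dy":0,"dz":-20,"spin":0,"claw":10},{"dx":0,"dy":0,"dz":-50,"spin":0,"claw":10},{"dx":0,"dy":0,"dz":-80,"spin":0,"claw":10},{"dx":0,"dy":0,"dz":-80,"spin":0,"claw":10},{"dx":0,"dy":0,"dz":-80,"spin":0,"claw":10}]' 25
python3 -c "
from h import *
from bench import *
print(go(get_state(),[.498,.318,.042],100.3))"
```

```text
time: 39.2
position: [0.4694, 0.0241, 0.1241]
tool_rot: [-0.285, 3.125, 0.001]
ft_force: [0.1, 0.4, -2.8]
grip_width: 0.186
grip_force: 25.0
(array([-81.1, 283.8,  82.5]), np.float64(0.1), 'y-angle', np.float64(100.4))
```

```bash
python3 -m jog '[{"dx":-11,"dy":38,"dz":0,"spin":0,"claw":10},{"dx":-22,"dy":76,"dz":0,"spin":0,"claw":10},{"dx":-33,"dy":114,"dz":0,"spin":0,"claw":10},{"dx":-44,"dy":152,"dz":0,"spin":0,"claw":10},{"dx":-55,"dy":190,"dz":0,"spin":0,"claw":10},{"dx":-66,"dy":228,"dz":0,"spin":0,"claw":10},{"dx":-77,"dy":266,"dz":0,"spin":0,"claw":10},{"dx":-81,"dy":284,"dz":15,"spin":0,"claw":10},{"dx":-81,"dy":284,"dz":45,"spin":0,"claw":10},{"dx":-81,"dy":284,"dz":70,"spin":0,"claw":10},{"dx":-81,"dy":284,"dz":78,"spin":0,"claw":10},{"dx":-81,"dy":284,"dz":80,"spin":0,"claw":10},{"dx":-81,"dy":284,"dz":80,"spin":0,"claw":10}]' 25
python3 -m jog '[{"dx":0,"dy":0,"dz":1,"spin":0,"claw":10},{"dx":0,"dy":0,"dz":2,"spin":0,"claw":10},{"dx":0,"dy":0,"dz":3,"spin":0,"claw":10},{"dx":0,"dy":0,"dz":4,"spin":0,"claw":10},{"dx":0,"dy":0,"dz":5,"spin":0,"claw":10},{"dx":0,"dy":0,"dz":5,"spin":0,"claw":10}]' 8
```

```text
time: 40.28
position: [0.4959, 0.3169, 0.0415]
tool_rot: [0.284, -3.127, 0.002]
ft_force: [-0.1, -0.1, -1.5]
grip_width: 0.179
grip_force: 25.0
time: 40.78
position: [0.4964, 0.3178, 0.0377]
tool_rot: [-0.285, 3.128, 0.0]
ft_force: [0.5, 0.3, -3.1]
grip_width: 0.185
grip_force: 8.0
```

```bash
python3 -m jog '[{"dx":0,"dy":0,"dz":1,"spin":0,"claw":10},{"dx":0,"dy":0,"dz":2,"spin":0,"claw":10},{"dx":0,"dy":0,"dz":3,"spin":0,"claw":10},{"dx":0,"dy":0,"dz":3,"spin":0,"claw":10}]' 8
```

```text
time: 41.12
position: [0.4969, 0.3181, 0.0361]
tool_rot: [-0.285, 3.128, 0.001]
ft_force: [-1.9, -1.7, 6.5]
grip_width: 0.182
grip_force: 8.0
```

```bash
python3 -m jog '[{"dx":0,"dy":0,"dz":-1,"spin":0,"claw":32},{"dx":0,"dy":0,"dz":-1,"spin":0,"claw":32},{"dx":0,"dy":0,"dz":-1,"spin":0,"claw":32},{"dx":0,"dy":0,"dz":-10,"spin":0,"claw":34},{"dx":0,"dy":0,"dz":-40,"spin":0,"claw":42},{"dx":0,"dy":0,"dz":-80,"spin":0,"claw":42},{"dx":0,"dy":0,"dz":-120,"spin":0,"claw":42},{"dx":0,"dy":0,"dz":-120,"spin":0,"claw":42},{"dx":0,"dy":0,"dz":-120,"spin":0,"claw":42},{"dx":0,"dy":0,"dz":-120,"spin":0,"claw":42}]' 8
python3 - <<'E'
from h import *
from bench import *
b=get_image("scene");shoes(b)
cv2.imwrite("pics/end.png",cv2.resize(b["frame"][:,:,::-1],(800,600)))
E
```

```text
time: 41.95
position: [0.4963, 0.3177, 0.1548]
tool_rot: [-0.285, 3.128, 0.0]
ft_force: [-0.3, -0.3, -0.5]
grip_width: 0.485
grip_force: 0.0
[0.495 0.324 0.024] [[0.46, 0.302, 0.006], [0.519, 0.342, 0.05]]
[0.495 0.249 0.025] [[0.462, 0.228, 0.006], [0.52, 0.267, 0.05]]
[ 0.867 -0.333  0.041] [[0.82, -0.358, 0.033], [0.91, -0.306, 0.062]]
[ 0.498 -0.261  0.022] [[0.465, -0.279, 0.004], [0.524, -0.246, 0.049]]
```

View pics/end.png

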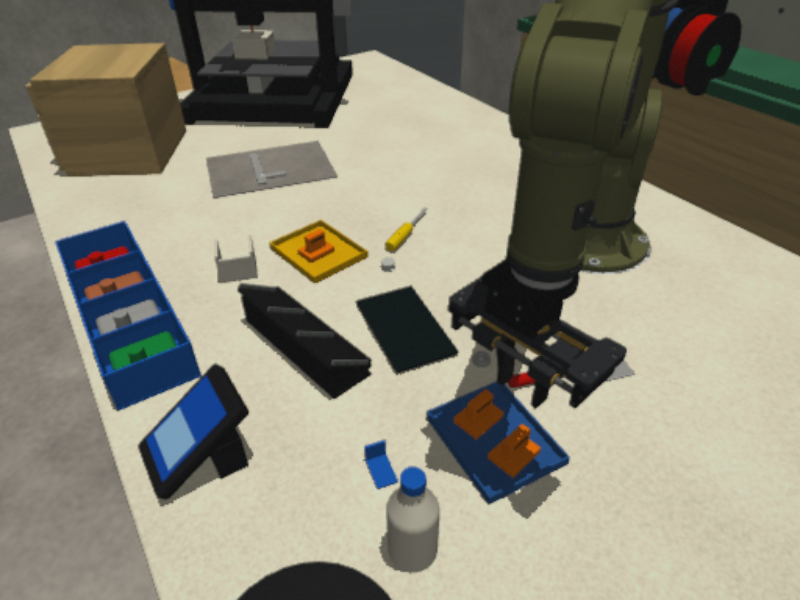

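Two shoes stand in the blue tray at (480,412) and (515,450) and one in the yellow tray at (316,243). All are upright, and the other things are where they were. Handing in.

```bash
python3 -c "
from bench import *
print(close_job())"
```

```text
the job is handed in; nothing more can be done
None
```

I handed the job in at about 42 s: two polished shoes (drag about 0.13) stand in blue and one in yellow, but the yellow one's drag was only 0.3, outside both ranges, so I called it rough by elimination, moving it from blue, where I first put it, while the third shoe stood on the glass.

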